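# Set up the next calibration station and scan the board

## Task

The camera calibration board has to go to its next station. Slide the panel light off that station onto its round mark, and slide the board from the corner marks it stands on to the other corner marks, inside and square to them, still facing the robot; both slide on their feet, upright and never lifted, and nothing else on the table gets pushed. With both in place, pick up the code scanner, hold it steady for a good second aimed squarely at the code label on the board from 5 to 18 cm away, and lay it back flat on its side where it was.

Things in the scene. Friction and masses are not known exactly. Their poses are not given: they have to be found in the camera images.
- calib_board: chequered camera calibration board on a stand, 0.5 to 1.1 kg. Steel base 90 (x) by 150 mm (y), 13 mm high with its slippery feet. Upright panel 166 mm wide (y), 6 mm thick, in the plane x = 0; its printed front faces -x, two brackets behind. Along its top an aluminium bar 15 mm thick (x), 170 mm long (y), from 112 to 130 mm high, to pinch from above. Origin: centre of the underside
- board_bar (a point): middle of the board's top bar, 121 mm above the board's origin; axes as the board
- label (a point): centre of the square code label (22 mm) on the board's front face, at board x = -4, y = +55, z = 80 mm; it looks along the board's -x; axes as the board
- panel_light: LED panel light: black round base of 60 mm radius and 14 mm height on slippery feet, short stem, and a black upright panel 20 mm thick (x), 114 mm wide (y), from 62 to 136 mm high, straight above the base, white diffuser on its -x side; 0.45 to 0.9 kg. Pinch it from above across the panel's thickness; pressing down while sliding makes it drag and tip. Origin: centre of the underside
- light_top (a point): middle of the panel light's top edge, 136 mm above its origin; axes as the light
- scanner: grey pistol-grip code scanner lying on its side, 0.22 kg, 46 mm high. It aims along its +x. Head: x -40 to 66, y 31 to 79 mm. Handle: x -17 to 17, y -47 to 31, z 5 to 39 mm, ending in a butt at y = -65 (x -21 to 21): pinch the handle from above across x near y = 0. Origin: on the table under the handle, near the head; z up as it lies
- window (a point): centre of the scanner's window at the nose, at scanner x = 66, y = 55, z = 22 mm; axes as the scanner, it looks along +x
- station_now: four black tape corners on the table round the place where the board stands at the start, clear inside 100 mm (x) by 160 mm (y); flat, 1 mm; origin: its centre; axes as the board that stands there (front to -x)
- station_next: the same four tape corners, at the board's next station, where the panel light stands at the start: the board's origin goes to this origin, with its axes along these
- lamp_mark: round mark for the light's base: four short strips of black tape round a circle of 66 mm inner radius; flat, 1 mm; origin: its centre
- mug: white ceramic mug, 76 mm across the rim, 88 mm high, handle on its own +y side reaching about 70 mm from the axis; origin under its centre; a bystander, leave it where it is
- tape_roll: roll of black tape lying flat: ring 100 mm across, 25 mm high; origin under its centre; a bystander, leave it where it is
- multimeter: black hand multimeter lying flat: 76 mm (its x) by 150 mm (its y), 40 mm high with its dial; origin under its centre; a bystander, leave it where it is
- puzzle_piece: plywood puzzle piece, 88 mm disc with a tail to its +x (60 mm from the centre), 10 mm thick, wooden ball knob on top, 44 mm high; origin under the disc's centre; a bystander, leave it where it is
- lens: black camera lens standing on end, 52 mm across, 66 mm high; origin under its centre; a bystander, leave it where it is
- bottle: small white lens-cleaner bottle, 44 mm across, 105 mm high; origin under its centre; a bystander, leave it where it is
- webcam: webcam on a small three-legged stand: legs spread 53 mm from the centre, 110 mm high, camera 92 mm wide along its y; origin under its centre; a bystander, leave it where it is
- carton: cardboard carton 75 (x) x 95 (y) x 60 mm high; origin under its centre; a bystander, leave it where it is
There are look-alikes about, which are no part of the job. Leave any blue or orange look-alike of the scanner alone.

How it is judged:
By the outcome, as a careful person would: the job done as asked, in the order asked, and still so for the second after the job is handed in, with the robot touching nothing.
It also fails if it takes over 72 s, if anything falls off the work surface, if the arm or the gripper's body presses on something with over 40 N, if the wrist force passes 120 N, or if a joint passes its speed limit or range.

## Robot

A 7-joint arm with a two-finger parallel gripper is mounted at the origin on the work surface. World frame = base frame: x ahead of the robot, y to its left, z up, the work surface at z = 0. Lengths are in m, angles in rad, forces in N, time in s.
With the tool pointing down it reaches from about 0.425 to 0.875 m from the base axis. Payload 4.7 kg.
Tool frame: the origin (TCP) lies at the very end of the fingers, on their centre line; the grasp point (between the pads) lies ctrl.pinch_z behind it (ctrl.pinch_z is the distance from the TCP to the grasp point, in m); x points along the fingers, y is the direction in which the jaws open and shut, and the axes are right-handed (so a half turn about x gives the same grasp; the last joint's range is limited). The gripper opens to 87 mm and grips with 3 to 60 N. Pads are 19 mm wide; open, the fingers measure 117 mm over their backs; the gripper's body (75 mm by 190 mm) begins 51 mm behind the grasp point.
Start: joints at [1.145, 0.321, -0.07, 1.45, 0.023, 1.371, -0.057], TCP at [0.277, -0.588, 0.223] pointing down, gripper open.
Joint ranges: [-2.86, 2.86], [-0.3, 2.09], [-1.38, 1.24], [0.06, 2.45], [-1.56, 4.7], [0.09, 2.05], [-2.69, 2.69]. Speed limits (rad/s): [2.57, 2.57, 3.14, 3.14, 3.14, 3.14, 3.14].

## Interface

Orientations are given as a rotation vector (axis times angle).
In Python, from bench import get_state, get_image, camera_info, order, ctrl gives the robot as it stands.
- The arm moves only by the tool jog_arm, never from a script. Its arguments are lists of equal length, an entry for each row: "claw": the finger opening in mm, from 0 to 87; "xyz": the shift along the tool's x, y, z in mm, a list of three; "roll": the turn about the tool's x in degrees. In form: {"claw": [claw, ...], "xyz": [[tx, ty, tz], ...], "roll": [roll, ...]}. A call has 1 to 5 rows; each row is the pose to reach, as a shift and turn from the pose measured when the call began, along the tool's axes at that moment; what a row does not reach only later rows make up. A row lasts 1/10 s, in which the tool goes at most 50 mm and 8.59 degrees, less where a joint would pass 70% of its speed; a pose out of reach is approached as far as the arm can. A call with a gripper value outside its range is refused whole. The fingers move at their own pace and stop on an object; "force" is the grip in N (left out, the last holds). Time passes only in rows, so rows that repeat a pose let the fingers close. It gives the time, the measured TCP pose, the force and the opening at its end, in the units of the state.
- get_state(): the state, without advancing time (a new reading comes with each control period).
- get_image(name): name is "scene" or "top"; returns (picture, depth): 384x512x3 uint8, red, green, blue; 384x512 float32, m along the optical axis (not along the pixel's ray), 0 where there is no reading.
- camera_info(name): a dict with "intrinsics" (3x3 intrinsics, pixels), "dist" ([k1, k2, p1, p2, k3] as OpenCV has them; the pictures are not rectified), "rvec" (rotation vector, rad) and "tvec" (3), from world to camera coordinates, as OpenCV has them. Camera axes: x right, y down, z forward; pixel columns grow to the right and rows downward; lengths in m; the calibration is good to about 2 mm. A picture is of the moment at which its call begins. camera_info takes no time and is no camera call.
- order.close_job(): hands the job in, once; it reports no verdict.
The state is a dict: "time": time; "joint_positions": joint angles; "qd": joint speeds; "joint_torque": joint torques, N m; "position": TCP position; "tool_rot": TCP orientation; "ft_force": force on the tool from outside, world axes, zero at the start; "torque": the same for the moment, N m; "grip_width": opening from 0.0 (shut) to 1.0 (fully open).
Only numpy, scipy, OpenCV 4.12 (cv2) and the standard library are available. Lean on these libraries where they do the work, as an engineer would, in place of code of your own. Each camera call takes 0.05 s, during which the arm holds its last target. There are 200 camera calls.

## Working session

There is one attempt and no reset: what is moved stays moved. The work goes in short steps, Python scripts to look and compute and a tool call to move; the robot and the scene stay as the last step left them, time stands still between calls to the robot, and variables do not carry over. Pictures are saved under pics/ and viewed, about 8 in all and at most 12, crops included, and the job is handed in when it is done.

Besides the shell and the picture viewer there is one more tool, called after ">>>" as name(argument=value, ...) on one line, values as JSON. jog_arm: Moves the arm, as the interface text tells. Its arguments: {"type":"object","properties":{"claw":{"type":"array"},"xyz":{"type":"array"},"roll":{"type":"array"},"force":{"type":"number"}},"required":["claw","xyz","roll"]}

```bash
ls; mkdir -p pics; python3 - <<'E'
from bench import *
import cv2,numpy as np
s=get_state();print(s,ctrl.pinch_z)
for n in("scene","top"):
    im,d=get_image(n);cv2.imwrite(f"pics/{n}0.png",im[:,:,::-1]);np.savez(f"{n}0.npz",im=im,d=d)
    c=camera_info(n);print(n,c)
a=cv2.imread("pics/top0.png");cv2.imwrite("pics/top0b.png",cv2.resize(a,(800,600),interpolation=cv2.INTER_CUBIC))
a=cv2.imread("pics/scene0.png");cv2.imwrite("pics/scene0b.png",cv2.resize(a,(800,600),interpolation=cv2.INTER_CUBIC))
E
```

```text
pics
{'time': 0.0, 'joint_positions': array([ 1.14509713,  0.32183267, -0.07008615,  1.45167239,  0.02258167,
        1.37078632, -0.05690894]), 'qd': array([ 8.76277045e-04,  2.31244914e-05,  2.89148660e-04, -1.76344706e-03,
        1.03101624e-03, -6.92570483e-04,  6.04272220e-04]), 'joint_torque': array([-1.85166323e-04, -4.91286385e+01, -4.03821990e-01, -3.12527955e+01,
       -6.38072868e-02,  4.36350110e-02,  1.73114868e-04]), 'position': array([ 0.27646988, -0.58766422,  0.22145655]), 'tool_rot': array([ 1.97809104,  0.44413523, -1.9790927 ]), 'ft_force': array([ 0.16823565,  0.08461331, -0.07134841]), 'torque': array([ 0.01557749, -0.01240595, -0.01063628]), 'grip_width': 1.0013423158024282} 0.0187
scene {'intrinsics': array([[495.04545107,   0.        , 249.77957452],
       [  0.        , 495.04545107, 189.99274047],
       [  0.        ,   0.        ,   1.        ]]), 'dist': array([0.05454377, 0.        , 0.        , 0.        , 0.        ]), 'rvec': array([ 1.54053167,  1.83072275, -0.89640758]), 'tvec': array([ 0.06740558, -0.19509964,  2.0425516 ])}
top {'intrinsics': array([[347.52819731,   0.        , 261.0920965 ],
       [  0.        , 347.52819731, 195.69478261],
       [  0.        ,   0.        ,   1.        ]]), 'dist': array([-0.04101285,  0.        ,  0.        ,  0.        ,  0.        ]), 'rvec': array([ 2.1954425 , -2.22938147,  0.03513747]), 'tvec': array([-0.00556102,  0.45232341,  1.32999514])}
```

View pics/top0b.png

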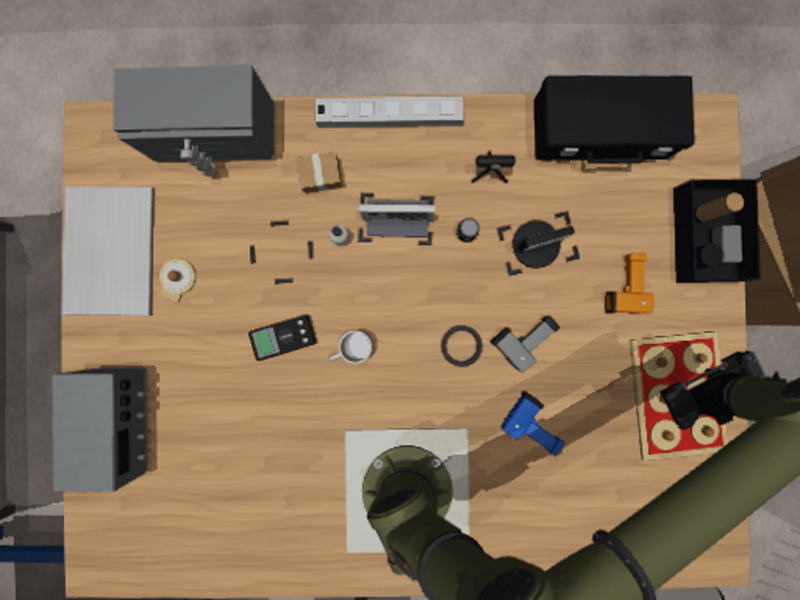

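View pics/scene0b.png

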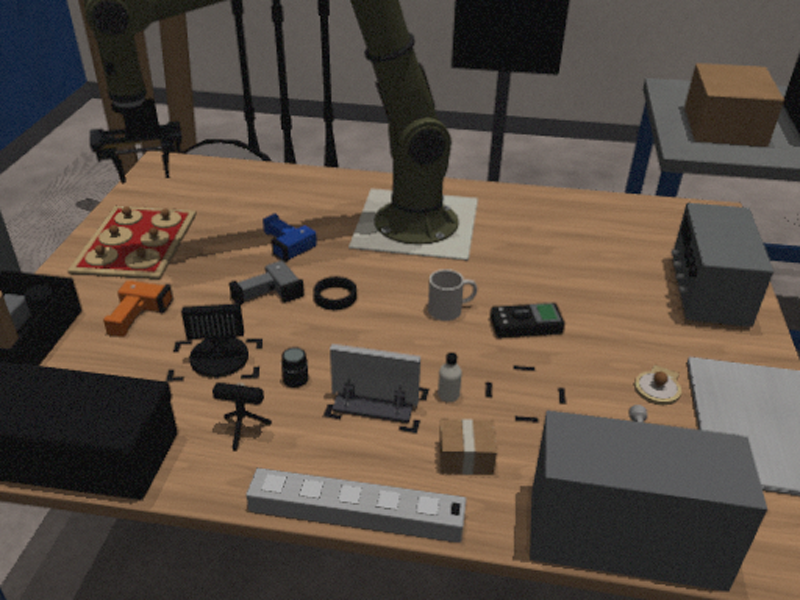

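The top view (image up = +x, left = +y) shows the light on station_next at (540,242), the board at (397,218), the lamp mark at (282,252) and the grey scanner at (525,342). The lens and bottle flank the board. Now for measurements.

```bash
cat > h.py <<'E'
import numpy as np,cv2
from bench import *
from scipy.spatial.transform import Rotation as R
C={n:camera_info(n) for n in("scene","top")}
def ray(n,px):
    c=C[n];p=np.asarray(px,float).reshape(-1,1,2)
    u=cv2.undistortPoints(p,c['intrinsics'],c['dist']).reshape(-1,2)
    Rm=cv2.Rodrigues(c['rvec'])[0];o=-Rm.T@c['tvec']
    return o,np.c_[u,np.ones(len(u))]@Rm
def onz(n,px,z):
    o,d=ray(n,px);return o+d*((z-o[2])/d[:,2])[:,None]
def pix(n,P):
    c=C[n];return cv2.projectPoints(np.asarray(P,float).reshape(-1,1,3),c['rvec'],c['tvec'],c['intrinsics'],c['dist'])[0].reshape(-1,2)
def cloud(n,d):
    v,u=np.nonzero(d>0);o,r=ray(n,np.c_[u,v]);return u,v,o+r*d[v,u][:,None]
def comps(mask,amin=6):
    k,l,s,c=cv2.connectedComponentsWithStats(mask.astype(np.uint8),connectivity=8)
    return [(l==i,s[i],c[i]) for i in range(1,k) if s[i][4]>=amin]
E
python3 - <<'E'
from h import *
z=np.load('top0.npz');im,d=z['im'],z['d'];print(im.dtype)
o,_=ray('top',[[0,0]]);print('topcam',o,'scenecam',ray('scene',[[0,0]])[0])
g=im.max(2).astype(int)
for m,s,c in comps(g<70,4):
    if s[4]>3000: continue
    (cx,cy),wh,a=cv2.minAreaRect(np.argwhere(m)[:,::-1].astype(np.float32))
    zz=np.median(d[m]);P=onz('top',[c],0)[0]
    if -0.1<P[0]<1 : print(np.round(c*800/512),s[4],np.round(P[:2],4),'rect',np.round(wh,1),round(a))
# heights map
u,v,P=cloud('top',d)
sel=(P[:,2]>.02)&(P[:,0]>.3)&(P[:,0]<.9)&(abs(P[:,1])<.6)
H=np.zeros(d.shape,bool);H[v[sel],u[sel]]=1
Z=np.zeros(d.shape);Z[v,u]=P[:,2];X=np.zeros(d.shape+(3,));X[v,u]=P
print('objs')
for m,s,c in comps(H,15):
    q=X[m];print(np.round(c*800/512),s[4],'min',np.round(q.min(0),3),'max',np.round(q.max(0),3))
t=cv2.resize(im[110:250,130:420],None,fx=2.75,fy=2.75,interpolation=cv2.INTER_CUBIC)
cv2.imwrite('pics/c1.png',t[:,:,::-1])
E
```

```text
uint8
topcam [ 0.41926445 -0.00282349  1.34079224] scenecam [1.7297547  0.2140958  1.08477468]
[220. 137.] 1778 [0.8815 0.4521] rect [56.5 96.1] 61
[320. 109.] 15 [0.9479 0.1995] rect [4. 2.] 90
[387. 123.] 263 [0.9105 0.0319] rect [ 2.8 92. ] 89
[136. 130.] 46 [0.9053 0.6656] rect [ 1. 31.] 90
[493. 165.] 248 [ 0.8015 -0.2304] rect [24.1 20.8] 11
[214. 173.] 4 [0.7924 0.4677] rect [0.6 3.2] 18
[333. 185.] 30 [0.7547 0.1699] rect [ 2.6 10.2] 81
[310. 189.] 25 [0.7466 0.2256] rect [2. 9.] 90
[365. 196.] 24 [0.7267 0.0904] rect [5. 7.] 90
[428. 199.] 25 [ 0.717  -0.0657] rect [4. 8.] 90
[152. 209.] 5 [0.7031 0.6245] rect [4. 0.] -90
[398. 215.] 194 [0.6773 0.0091] rect [45.  5.] 1
[564. 216.] 30 [ 0.6708 -0.4052] rect [6. 8.] 90
[  4. 373.] 868 [0.2981 1.0055] rect [ 18. 192.] 0
[537. 243.] 728 [ 0.6038 -0.3367] rect [29.7 36.3] 34
[278. 223.] 21 [0.6632 0.3058] rect [ 1.9 10. ] 84
[464. 235.] 56 [ 0.6268 -0.1544] rect [12.8  9. ] 35
[152. 237.] 16 [0.6344 0.6244] rect [15.  0.] -90
[502. 231.] 27 [ 0.6341 -0.2488] rect [8. 6.] 90
[336. 231.] 22 [0.6401 0.1628] rect [4. 4.] 90
[362. 23
[... 1654 characters left out ...]
max [ 0.658 -0.134  0.075]
[339. 234.] 129 min [0.605 0.128 0.02 ] max [0.643 0.17  0.112]
[545. 238.] 281 min [ 0.577 -0.385  0.02 ] max [ 0.625 -0.272  0.145]
[631. 289.] 644 min [ 0.426 -0.6    0.021] max [ 0.572 -0.498  0.054]
[173. 275.] 47 min [0.523 0.542 0.026] max [0.546 0.568 0.046]
[281. 337.] 806 min [0.328 0.215 0.022] max [0.435 0.376 0.047]
[524. 342.] 629 min [ 0.3   -0.371  0.02 ] max [ 0.423 -0.213  0.053]
[462. 345.] 231 min [ 0.305 -0.189  0.02 ] max [ 0.403 -0.093  0.033]
[351. 348.] 167 min [0.321 0.074 0.021] max [0.396 0.179 0.095]
[707. 373.] 33 min [ 0.3   -0.6    0.305] max [ 0.315 -0.566  0.315]
[763. 383.] 507 min [ 0.3   -0.599  0.319] max [ 0.328 -0.536  0.612]
```

View pics/c1.png

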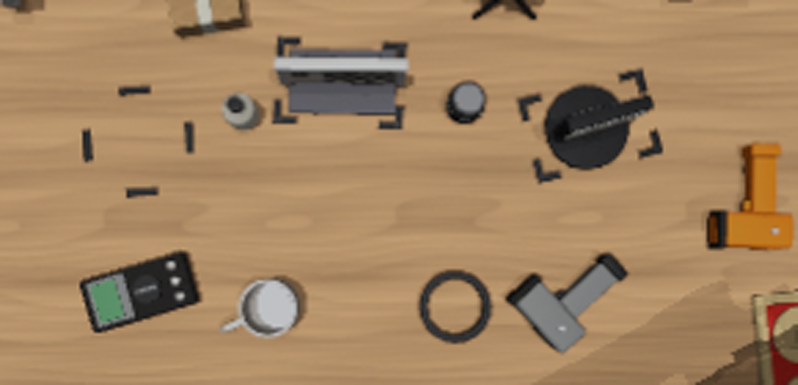

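The crop shows station_next turned by about 13°, the lamp mark's four strips, the corridor in front of the board, and the scanner's window end at upper left with its handle to the upper right. Next I'll fit the poses on known height planes.

```bash
cat >> h.py <<'E'
def tool():
    s=get_state();T=R.from_rotvec(s['tool_rot']).as_matrix();p=s['position']
    return s,T,p
def to(x,y,z,yaw):
    """shift (mm) & roll (deg) to bring the grasp point to x,y,z with the jaw axis at yaw deg (mod 180)"""
    s,T,p=tool();tgt=np.array([x,y,z])-np.array([0,0,1])*ctrl.pinch_z
    j=np.degrees(np.arctan2(T[1,1],T[0,1]));dy=(yaw-j+90)%180-90
    sh=T.T@(tgt-p)*1000
    print('t',round(s['time'],2),'pinch',np.round(p+T[:,0]*ctrl.pinch_z,4),'jawyaw',round(j,1),'toolx',np.round(T[:,0],3),'F',np.round(s['ft_force'],1),'w',round(s['grip_width']*87,1))
    print('  shift',np.round(sh,1),'roll',round(dy*np.sign(T[2,0]),1),'or',round((dy-180*np.sign(dy))*np.sign(T[2,0]),1),'j7',round(s['joint_positions'][6],2))
def axis(px,n,z):
    P=onz(n,px,z)[:,:2];c=P.mean(0);(r,wh,a)=cv2.minAreaRect((P*1000).astype(np.float32))
    w=np.linalg.svd(P-c,full_matrices=False)[2][0]
    return np.round(r,1),np.round(wh,1),'mean',np.round(c,4),'long axis deg',round(np.degrees(np.arctan2(w[1],w[0]))%180,1)
E
python3 - <<'E'
from h import *
z=np.load('top0.npz');im,d=z['im'],z['d'];hsv=cv2.cvtColor(im,cv2.COLOR_RGB2HSV)
yy,xx=np.mgrid[:384,:512]
u,v,P=cloud('top',d);Z=np.zeros(d.shape);Z[v,u]=P[:,2]
def box(a,b,c,e): return (xx>a*.64)&(xx<b*.64)&(yy>c*.64)&(yy<e*.64)
m=box(340,450,185,235)&(hsv[...,2]>120)&(hsv[...,1]<60);q=max(comps(m),key=lambda t:t[1][4])[0]
print('bar',axis(np.argwhere(q)[:,::-1],'top',.130))
m=box(500,600,200,280)&(Z>.105)&(Z<.16);print('light top',m.sum(),axis(np.argwhere(m)[:,::-1],'top',.136))
m=box(485,570,300,380)&(Z>.02);q=np.argwhere(m)[:,::-1]
print('scanner all',axis(q,'top',.04))
m=box(485,570,300,380)&(hsv[...,1]<60)&(hsv[...,2]>75)&(Z>.015)
for k in comps(m,20): print('grey',k[1],axis(np.argwhere(k[0])[:,::-1],'top',.04))
m=box(485,570,300,380)&(hsv[...,2]<70)&(Z>.01)
for k in comps(m,10): print('dark',k[1],axis(np.argwhere(k[0])[:,::-1],'top',.035))
to(.604,-.338,.126,10)
E
```

```text
bar (array([671. ,   9.8]), array([168.3,  17.7]), 'mean', array([0.6695, 0.01  ]), 'long axis deg', np.float64(88.8))
light top 230 (array([ 600.6, -326.2]), array([ 24.2, 120.8]), 'mean', array([ 0.6004, -0.3264]), 'long axis deg', np.float64(106.5))
scanner all (array([ 373.8, -295.3]), array([106.1, 146.6]), 'mean', array([ 0.3581, -0.2885]), 'long axis deg', np.float64(121.5))
grey [318 206  36  32 482] (array([ 364.3, -296.7]), array([ 90.2, 125.3]), 'mean', array([ 0.3506, -0.2872]), 'long axis deg', np.float64(123.9))
dark [332 203  26  16  72] (array([ 394.4, -321.9]), array([36.7, 99.6]), 'mean', array([ 0.3987, -0.338 ]), 'long axis deg', np.float64(113.3))
dark [314 210  13  11  58] (array([ 377.1, -233.1]), array([15.3, 51.4]), 'mean', array([ 0.3765, -0.2326]), 'long axis deg', np.float64(130.5))
dark [323 227   8   9  10] (array([ 314.9, -256.2]), array([39.9,  2.7]), 'mean', array([ 0.3157, -0.2547]), 'long axis deg', np.float64(40.3))
t 0.1 pinch [ 0.2764 -0.5877  0.2028] jawyaw -64.8 toolx [-0.001  0.002 -1.   ] F [ 1.2  0.2 -1.1] w 87.2
  shift [ 114.3  -86.3 -402.7] roll -74.8 or 105.2 j7 -0.06
```

```bash
sed -i "s/p+T\[:,0\]\*ctrl/p-T[:,0]*ctrl/" h.py
```

>>> jog_arm(claw=[87,87,87,87,87], xyz=[[0,-10,-40],[0,-20,-80],[0,-30,-120],[0,-40,-160],[0,-50,-200]], roll=[-8,-16,-24,-32,-41])

```text
time: 0.6
position: [0.437, -0.456, 0.2212]
tool_rot: [1.51, 0.985, -1.51]
ft_force: [0.6, 0.1, 0.2]
grip_width: 1.002
```

```bash
python3 -c "
from h import *
to(.600,-.326,.170,16.5)"
```

```text
t 0.6 pinch [ 0.437  -0.456   0.2399] jawyaw -23.9 toolx [-0.001  0.002 -1.   ] F [0.6 0.1 0.2] w 87.2
  shift [  69.9   96.6 -184.7] roll -40.4 or 139.6 j7 0.29
```

>>> jog_arm(claw=[87,87,87,87,87], xyz=[[5,22,-40],[10,42,-80],[15,62,-120],[25,82,-155],[35,97,-185]], roll=[-8,-16,-24,-32,-40])

```text
time: 1.1
position: [0.6024, -0.3236, 0.1856]
tool_rot: [0.996, 1.335, -0.993]
ft_force: [0.9, -0.6, 0.7]
grip_width: 1.002
```

```bash
python3 - <<'E'
from h import *
to(.600,-.326,.124,16.5)
for n in("scene","top"):
    im,d=get_image(n);np.savez(f"{n}1.npz",im=im,d=d)
    c=pix(n,[[.6,-.33,.1]])[0].astype(int);t=im[c[1]-70:c[1]+70,c[0]-90:c[0]+90]
    cv2.imwrite(f"pics/{n}1.png",cv2.resize(t[:,:,::-1],None,fx=2.2,fy=2.2,interpolation=cv2.INTER_CUBIC))
a=cv2.hconcat([cv2.imread("pics/scene1.png"),cv2.imread("pics/top1.png")]);cv2.imwrite("pics/c2.png",a)
E
```

```text
t 1.1 pinch [ 0.6024 -0.3237  0.2043] jawyaw 16.6 toolx [-0.001  0.003 -1.   ] F [ 0.9 -0.6  0.7] w 87.2
  shift [80.2 -2.9  1.9] roll 0.1 or -179.9 j7 0.62
```

View pics/c2.png

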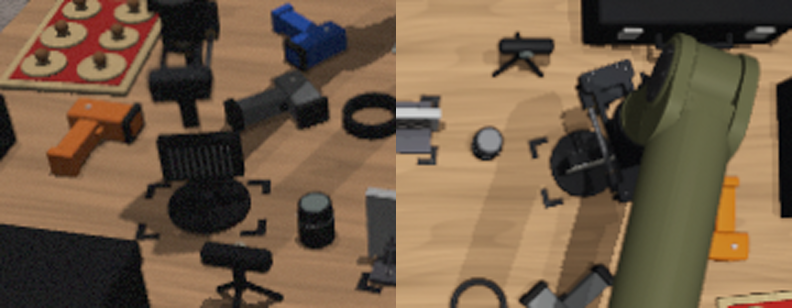

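Scene crop: the light sits inside its station corners, with the gripper above it and its fingers either side of the panel. The top crop agrees. Descending to grip.

>>> jog_arm(claw=[87,87,87,87,87], xyz=[[30,-2,2],[55,-3,2],[72,-3,2],[80,-3,2],[80,-3,2]], roll=[0,0,0,0,0])

```text
time: 1.7
position: [0.6005, -0.3209, 0.1025]
tool_rot: [0.997, 1.342, -0.988]
ft_force: [0.9, 0.7, 0.9]
grip_width: 1.0
```

>>> jog_arm(claw=[50,30,10,10,10], xyz=[[0,0,0],[0,0,0],[0,0,0],[0,0,0],[0,0,0]], roll=[0,0,0,0,0], force=20)

```text
time: 2.2
position: [0.6007, -0.3211, 0.103]
tool_rot: [0.997, 1.341, -0.988]
ft_force: [0.4, -0.6, 0.4]
grip_width: 0.632
```

```bash
python3 - <<'E'
from h import *
to(.51,-.25,.124,16.5)
E
```

```text
t 2.2 pinch [ 0.6008 -0.3212  0.1217] jawyaw 16.7 toolx [-0.003  0.009 -1.   ] F [ 0.4 -0.6  0.4] w 55.0
  shift [ -1.4 -66.4 -94.2] roll 0.2 or -179.8 j7 0.6
```

>>> jog_arm(claw=[10,10,10,10,10], xyz=[[0,0,0],[0,0,0],[0,0,0],[0,0,0],[0,0,0]], roll=[0,0,0,0,0])

```text
time: 2.7
position: [0.6001, -0.3214, 0.1029]
tool_rot: [0.997, 1.342, -0.99]
ft_force: [-1.4, -0.5, 0.6]
grip_width: 0.227
```

>>> jog_arm(claw=[10,10,10], xyz=[[0,0,0],[0,0,0],[0,0,0]], roll=[0,0,0])

```text
time: 3.0
position: [0.6001, -0.3214, 0.1029]
tool_rot: [0.997, 1.342, -0.99]
ft_force: [-0.7, 0.1, 0.5]
grip_width: 0.23
```

```bash
python3 - <<'E'
from h import *
s=get_state()
to(.508,-.25,.122,16.5)
n='top';im,d=get_image(n);np.savez(f"{n}2.npz",im=im,d=d)
n='scene';im,d=get_image(n);np.savez(f"{n}2.npz",im=im,d=d)
# light base ellipse in scene: dark pixels near base
z=pix('scene',[[.604,-.338,.014]])[0];print(z)
m=(im.max(2)<60);m[:int(z[1])-14]=0
for k in comps(m,30):
    if abs(k[2]-z).max()<40: print(k[1],k[2])
u=np.argmax
for r in range(int(z[1])-14,int(z[1])+22,3): print(r,''.join('#' if x<60 else '.' for x in im[r,int(z[0])-40:int(z[0])+40].max(1)))
E
```

```text
t 3.0 pinch [ 0.6001 -0.3215  0.1216] jawyaw 16.7 toolx [-0.005  0.009 -1.   ] F [-0.7  0.1  0.5] w 20.0
  shift [  0.6 -67.7 -94.8] roll 0.2 or -179.8 j7 0.6
[136.30895609 226.60702514]
[ 111  212   63   76 1544] [143.19365285 237.15673575]
[158 217  10   6  36] [163.83333333 218.83333333]
[154 235  12   7  40] [161.375 239.   ]
212 .......................#####################################....................
215 .......................#################################........................
218 .......................####......#########################....##########........
221 ................####.........################################.......####........
224 ...............###.........###################################..................
227 ..........................#####################################.................
230 .........................#####################################..................
233 ..........................###################################...................
236 ...........................###############################.........###..........
239 ............###................#####################..............####..........
242 ...........##########.....................###.#.................................
245 ############..............................#######...............................
```

>>> jog_arm(claw=[10,10,10,10,10], xyz=[[0,-8,-12],[0.3,-20,-32],[0.6,-34,-54],[0.9,-47,-75],[1,-56,-90]], roll=[0,0,0,0,0])

```text
time: 3.6
position: [0.5202, -0.2505, 0.1029]
tool_rot: [0.996, 1.341, -0.989]
ft_force: [2.6, -0.8, -2.8]
grip_width: 0.228
```

```bash
python3 - <<'E'
from h import *
print(onz('scene',[[140.3,228.5]],.007))
to(.520,-.13,.1216,16.7)
E
```

```text
[[ 0.60318427 -0.32581291  0.007     ]]
t 3.6 pinch [ 0.5203 -0.2507  0.1216] jawyaw 16.7 toolx [-0.003  0.008 -1.   ] F [ 2.6 -0.8 -2.8] w 19.9
  shift [   1.    34.5 -115.5] roll 0.0 or -180.0 j7 0.59
```

>>> jog_arm(claw=[10,10,10,10,10], xyz=[[0.1,5,-16],[0.3,12,-40],[0.6,20,-66],[0.8,28,-92],[1,35,-116]], roll=[0,0,0,0,0])

```text
time: 4.1
position: [0.5206, -0.1284, 0.1029]
tool_rot: [0.996, 1.34, -0.989]
ft_force: [-0.3, -2.4, -2.7]
grip_width: 0.225
```

>>> jog_arm(claw=[10,10,10,10,10], xyz=[[0.2,7,-24],[0.4,14,-48],[0.6,21,-72],[0.8,28,-95],[1,35,-116]], roll=[0,0,0,0,0])

```text
time: 4.6
position: [0.5208, -0.0065, 0.103]
tool_rot: [0.994, 1.339, -0.989]
ft_force: [0.2, -2.0, -1.6]
grip_width: 0.229
```

```bash
python3 - <<'E'
from h import *
to(.520,.23,.1216,16.7)
E
```

```text
t 4.6 pinch [ 0.5209 -0.0066  0.1217] jawyaw 16.8 toolx [-0.002  0.006 -1.   ] F [ 0.2 -2.  -1.6] w 19.9
  shift [   1.5   67.5 -226.7] roll 0.1 or -179.9 j7 0.16
```

>>> jog_arm(claw=[10,10,10,10,10], xyz=[[0.2,7,-23],[0.4,14,-46],[0.6,21,-70],[0.7,28,-93],[0.8,34,-115]], roll=[0,0,0,0,0])

```text
time: 5.1
position: [0.5204, 0.114, 0.103]
tool_rot: [0.994, 1.338, -0.989]
ft_force: [0.3, -2.9, -1.3]
grip_width: 0.227
```

>>> jog_arm(claw=[10,10,10,10,10], xyz=[[0.2,7,-23],[0.4,14,-46],[0.5,21,-68],[0.6,28,-88],[0.7,32,-104]], roll=[0,0,0,0,0])

```text
time: 5.6
position: [0.5211, 0.2238, 0.1031]
tool_rot: [0.993, 1.338, -0.988]
ft_force: [1.3, -3.3, 0.2]
grip_width: 0.227
```

```bash
python3 - <<'E'
from h import *
to(.5906,.3058,.1216,16.7)
E
```

```text
t 5.6 pinch [0.5212 0.2237 0.1218] jawyaw 16.8 toolx [-0.001  0.004 -1.   ] F [ 1.3 -3.3  0.2] w 19.8
  shift [  0.5  90.2 -58.4] roll 0.1 or -179.9 j7 -0.34
```

>>> jog_arm(claw=[10,10,10,10,10], xyz=[[0.1,16,-10],[0.2,36,-23],[0.3,56,-36],[0.4,75,-48],[0.5,90,-58]], roll=[0,0,0,0,0])

```text
time: 6.1
position: [0.5906, 0.3063, 0.103]
tool_rot: [0.992, 1.338, -0.989]
ft_force: [-3.1, -3.0, 4.3]
grip_width: 0.229
```

>>> jog_arm(claw=[10], xyz=[[0,0,0]], roll=[0])

```text
time: 6.2
position: [0.5914, 0.3094, 0.1029]
tool_rot: [0.994, 1.34, -0.985]
ft_force: [1.8, 2.3, 1.2]
grip_width: 0.228
```

```bash
python3 - <<'E'
from h import *
to(.5906,.3058,.1216,16.7)
o=[]
for n in("scene","top"):
    im,d=get_image(n);np.savez(f"{n}3.npz",im=im,d=d)
    c=pix(n,[[.592,.30,.03]])[0].astype(int);t=im[c[1]-40:c[1]+40,c[0]-50:c[0]+50]
    print(n,c)
    o.append(cv2.resize(t[:,:,::-1],None,fx=4,fy=4,interpolation=cv2.INTER_CUBIC))
cv2.imwrite("pics/c3.png",cv2.hconcat(o))
E
```

```text
t 6.2 pinch [0.5914 0.3093 0.1216] jawyaw 16.9 toolx [-0.002  0.007 -1.   ] F [1.8 2.3 1.2] w 19.8
  shift [-0.  -1.8  3.2] roll 0.2 or -179.8 j7 -0.46
scene [336 244]
top [178 159]
```

View pics/c3.png

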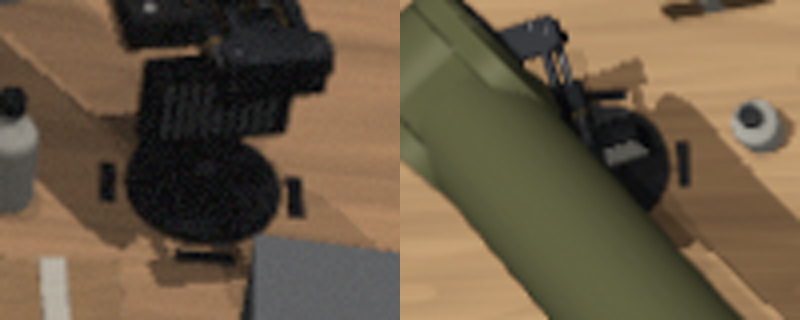

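Both views: the base sits between the strips. In the scene crop the left/right gaps are about 10 and 8 px, and the lower (+x) gap about 12 px. Checking in numbers.

```bash
python3 - <<'E'
from h import *
im=np.load('scene3.npz')['im'];g=im.max(2).astype(int)
r0=244-40+45
for r in range(236,272,2): print(r,' '.join('%3d'%x for x in g[r,308:364:1]))
z=np.load('top0.npz')['im']
t=np.linspace(0,2*np.pi,73)
for zz in(.002,.014):
    P=pix('scene',np.c_[.592+.06*np.cos(t),.301+.06*np.sin(t),0*t+zz]);print(zz,P.min(0),P.max(0))
S=[(.6632,.3058),(.5976,.2281),(.5878,.3728),(.5192,.2976)]
print(pix('scene',[(a,b,0.001) for a,b in S]))
E
```

```text
236  83  87  82  76  72  69  61  57  59  56  56  44  19  21  26  10  10  14  32  38  26  28  34  29  29  35  29  17  31  31  24  40  38  27  25  31  19  32  30  27  27  35  28  18  30  20  11  25  18  94 148 163 161 163 164 161
238  87  84  85  84  79  80  75  74  63  55  51  52  36  24  20  14  20  10  26  32  14  27  31  18  22  16  25  17  18  27  16  21  17  16  21  21  17  24  45  81  96  93  99 106 113 120 129 136 151 161 162 156 160 162 160 159
240  87  87  83  84  85  80  79  71  77  79  65  58  33  10  22  17  20  16  17  15  22  10  10  14  21  17  14  16  15  23  15  23  18  13  15  18  18  10  21  34  69 104 129 138 146 159 161 162 161 162 163 163 161 162 161 166
242  92  92  89  94  91  91  88  86  79  76  62  34  16  18  18  20  18  24  16  25  13  19  11  21  13  17  16  10  14  15  21  15  23  12  23  10  19  23  23  22  23  23  39  95 139 151 155 153 152 154 155 153 157 156 156 156
244  97  97  84  66  62  69  79  89  93  74  39  24  14  13  24  17  19  19  20  21  25  19  16  12  23  19  17  22  22  29  26  27  13  18  16  15  18  20  23  19  25  22  25  22  48  87 
[... 2544 characters left out ...]
100
268 154 155 157 155 156 156 152 151 155 158 157 156 158 162 162 153 146 122  92  95  96  70  32  25  24  23  19  16  19  14  21  20  12  17  10  11  34  55  65  84  95  68  97  99 100  98  98  95  99  96  99  96  95 101  98  97
270 142 144 143 143 143 141 141 146 156 161 161 159 162 162 140 108  93  96  92  93  92  88  89  89  93  85  89  93  84  77  80  76  73  56  46  49  54  68  67  69  58  73  99 100  99  96 100 100  95  97  97  99 100  98 100  96
0.002 [315.95201856 237.89713643] [355.12864648 265.27585232]
0.014 [316.29638444 235.12168735] [355.66159999 262.45018732]
[[336.32019116 268.17863088]
 [311.67962412 249.68636068]
 [358.97462043 253.38551492]
 [335.00747951 235.52181934]]
```

>>> jog_arm(claw=[10,10,10], xyz=[[0,0,2],[0,0,2],[0,0,2]], roll=[0,0,0])

```text
time: 6.6
position: [0.5902, 0.3059, 0.1029]
tool_rot: [0.993, 1.341, -0.988]
ft_force: [-1.8, 2.2, -0.4]
grip_width: 0.223
```

>>> jog_arm(claw=[50,50,50,50,50], xyz=[[0,0,0],[0,0,0],[0,0,0],[0,0,0],[0,0,0]], roll=[0,0,0,0,0])

```text
time: 7.1
position: [0.5903, 0.3056, 0.1029]
tool_rot: [0.993, 1.34, -0.988]
ft_force: [-1.0, -0.3, -0.8]
grip_width: 0.547
```

>>> jog_arm(claw=[60,60,60,60], xyz=[[-20,0,0],[-60,0,0],[-90,0,0],[-90,0,20]], roll=[0,0,0,0])

```text
time: 7.5
position: [0.5967, 0.2914, 0.1987]
tool_rot: [0.996, 1.341, -0.976]
ft_force: [-0.4, 0.5, -0.1]
grip_width: 0.686
```

```bash
python3 - <<'E'
from h import *
to(.6695,.010,.165,-1)
E
```

```text
t 7.5 pinch [0.5967 0.2912 0.2174] jawyaw 17.2 toolx [ 0.004  0.012 -1.   ] F [-0.4  0.5 -0.1] w 59.7
  shift [ 49.3 -14.1 290.9] roll 18.2 or -161.8 j7 -0.39
```

>>> jog_arm(claw=[70,70,70,70,70], xyz=[[0,-2,45],[0,-5,92],[0,-7,140],[0,-10,188],[0,-12,235]], roll=[4,8,12,15,18])

```text
time: 8.0
position: [0.655, 0.0612, 0.1964]
tool_rot: [1.232, 1.207, -1.212]
ft_force: [0.8, 0.3, 0.0]
grip_width: 0.803
```

```bash
python3 - <<'E'
from h import *
to(.671,.010,.150,-1)
im,d=get_image('scene');np.savez("scene4.npz",im=im,d=d);im2,_=get_image('top');np.savez('top4.npz',im=im2)
g=im.max(2).astype(int)
for r in (246,248,250,252,254): print(r,' '.join('%3d'%x for x in g[r,308:364]))
o=[]
for n,i in(("scene",im),("top",im2)):
    c=pix(n,[[.592,.30,.03]])[0].astype(int);o.append(cv2.resize(i[c[1]-40:c[1]+40,c[0]-50:c[0]+50,::-1],None,fx=4,fy=4,interpolation=cv2.INTER_CUBIC))
cv2.imwrite("pics/c4.png",cv2.hconcat(o))
E
```

```text
t 8.0 pinch [0.6549 0.061  0.2151] jawyaw -0.9 toolx [ 0.004  0.012 -1.   ] F [0.8 0.3 0. ] w 69.9
  shift [64.5 16.6 51.7] roll 0.1 or -179.9 j7 -0.3
246 154 155 118  63  29  32  46  87  72  22  26  26  19  22  15  29  20  23  18  11  20  16  20  18  17  15  22  25  31  32  24  17  23  23  21  24  26  18  15  16  16  19  21  19  20  92 139 149 147 149 147 146 146 144 145 143
248 152 151 118  62  23  30  61  58  31  15  19  19  23  24  15  20  14  16  18  14  18  19  29  15  17  20  24  18  20  25  17  22  19  27  16  19  15  20  12  16  20  18  25  17  15  22 100 147 135  95  76  73  89 123 150 149
250 158 159 110  35  21  22  65  68  38  23  17  22  23  11  20  13  15  11  21  22  18  21  18  10  25  21  20  20  27  29  25  17  23  25  28  20  23  28  26  29  24  25  24  20  26  23  57 112 137  88  30  24  32  96 149 149
252 157 158 107  28  15  16  43  74  59  22  11  22  21  27  19  27  25  28  25  21  27  24  36  19  31  29  18  19  19  14  23  27  31  26  23  29  28  25  26  20  22  28  24  26  21  24  56 102 137 110  25  30  24  94 150 150
254 155 153 136 112  83  53  59  82  89  62  25  26  28  34  25  14  27  30  32  24  25  21  29  29  31  21  28  26  28  24  14  22  31  27  26  27  31  31  29  35  28  28  30  30  25  28  73 117 132 110  31  22  31  77 132 153
```

View pics/c4.png

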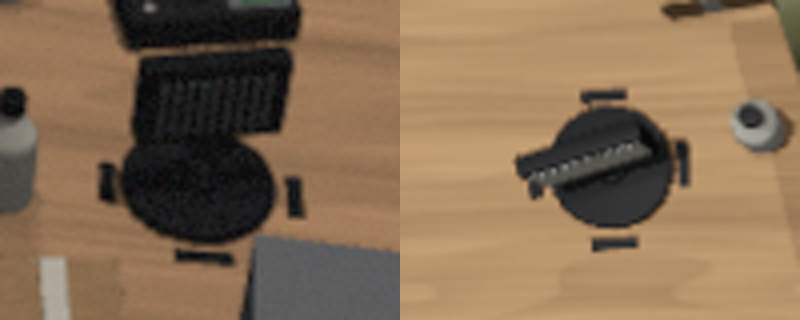

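Both views show the light upright inside the four strips, about 2.5 mm off centre with roughly 3 mm clearance left, which is fine. Next, the board.

>>> jog_arm(claw=[70,70,70,70,70], xyz=[[0,12,40],[15,17,52],[45,17,52],[75,17,52],[91,17,52]], roll=[0,0,0,0,0])

```text
time: 8.6
position: [0.6709, -0.0, 0.1005]
tool_rot: [1.234, 1.201, -1.227]
ft_force: [-0.7, 0.1, 0.4]
grip_width: 0.805
```

>>> jog_arm(claw=[70,60,40,20,5], xyz=[[0,0,0],[0,0,0],[0,0,0],[0,0,0],[0,0,0]], roll=[0,0,0,0,0], force=20)

```text
time: 9.1
position: [0.6717, 0.0001, 0.1019]
tool_rot: [1.235, 1.199, -1.226]
ft_force: [-0.3, -0.5, 0.3]
grip_width: 0.527
```

>>> jog_arm(claw=[5,5,5,5,5], xyz=[[0,0,0],[0,0,0],[0,0,0],[0,0,0],[0,0,0]], roll=[0,0,0,0,0])

```text
time: 9.6
position: [0.6705, 0.0001, 0.1019]
tool_rot: [1.234, 1.201, -1.228]
ft_force: [-4.5, -0.8, 3.8]
grip_width: 0.169
```

```bash
python3 - <<'E'
from h import *
to(.55,.0,.122,0)
z=np.load('top4.npz')['im'];g=z.max(2).astype(int)
# station_next corners, now clear: outer/inner L fit
for m,s,c in comps(g<75,6):
    P=onz('top',[c],.001)[0]
    if .5<P[0]<.72 and -.46<P[1]<-.22:
        q=np.argwhere(m)[:,::-1].astype(np.float32);print(s,np.round(P[:2],4))
E
```

```text
t 9.6 pinch [ 0.6705 -0.      0.1206] jawyaw -1.6 toolx [-0.001  0.006 -1.   ] F [-4.5 -0.8  3.8] w 14.7
  shift [  -1.4 -120.5    3.4] roll -1.6 or 178.4 j7 -0.25
[356 136   9   7  30] [ 0.6706 -0.4049]
[319 145   7   9  29] [ 0.6338 -0.2486]
[363 158   8   9  30] [ 0.5737 -0.4266]
[324 168  10   8  28] [ 0.5376 -0.2716]
```

>>> jog_arm(claw=[5,5,5,5,5], xyz=[[0,-12,0],[0,-36,0],[0,-64,0],[0,-92,0],[0,-114,0]], roll=[0,0,0,0,0])

```text
time: 10.1
position: [0.5562, 0.0033, 0.1016]
tool_rot: [1.235, 1.199, -1.226]
ft_force: [3.7, 0.4, -1.2]
grip_width: 0.171
```

>>> jog_arm(claw=[5,5], xyz=[[0,-8,0],[0,-14,0]], roll=[0,0])

```text
time: 10.3
position: [0.5425, 0.0034, 0.1016]
tool_rot: [1.236, 1.197, -1.225]
ft_force: [1.5, -0.3, -2.4]
grip_width: 0.17
```

```bash
python3 - <<'E'
from h import *
to(.54,-.34,.1206,0)
E
```

```text
t 10.3 pinch [0.5425 0.0033 0.1203] jawyaw -1.6 toolx [ 0.003  0.005 -1.   ] F [ 1.5 -0.3 -2.4] w 14.8
  shift [ -2.1   7.2 343.3] roll -1.6 or 178.4 j7 -0.2
```

>>> jog_arm(claw=[5,5,5,5,5], xyz=[[0,0,14],[-0.2,1,38],[-0.4,1,64],[-0.6,2,90],[-0.7,2,115]], roll=[0,0,0,0,0])

```text
time: 10.8
position: [0.5418, -0.1116, 0.1015]
tool_rot: [1.237, 1.2, -1.224]
ft_force: [0.1, 2.5, -0.9]
grip_width: 0.168
```

>>> jog_arm(claw=[5,5,5,5,5], xyz=[[-0.1,0,24],[-0.3,1,48],[-0.4,1,72],[-0.6,2,96],[-0.7,2,115]], roll=[0,0,0,0,0])

```text
time: 11.3
position: [0.5415, -0.2271, 0.1014]
tool_rot: [1.238, 1.2, -1.222]
ft_force: [0.9, 4.0, 2.9]
grip_width: 0.169
```

```bash
python3 - <<'E'
from h import *
to(.545,-.345,.1204,13.1)
E
```

```text
t 11.3 pinch [ 0.5415 -0.2273  0.1201] jawyaw -1.6 toolx [ 0.004  0.009 -1.   ] F [0.9 4.  2.9] w 14.7
  shift [ -1.3   6.7 117.7] roll -14.7 or 165.3 j7 0.21
```

>>> jog_arm(claw=[5,5,5,5,5], xyz=[[-0.2,1,24],[-0.5,2,48],[-0.8,4,72],[-1,5,96],[-1.2,7,116]], roll=[-1,-3,-6,-10,-13], force=30)

```text
time: 11.8
position: [0.5454, -0.3439, 0.1015]
tool_rot: [1.069, 1.303, -1.051]
ft_force: [0.2, 3.2, 2.9]
grip_width: 0.164
```

>>> jog_arm(claw=[5,5], xyz=[[0,0,0],[0,0,0]], roll=[-1.5,-2])

```text
time: 12.0
position: [0.5452, -0.3463, 0.1015]
tool_rot: [1.042, 1.314, -1.027]
ft_force: [-0.2, -2.9, 0.4]
grip_width: 0.171
```

```bash
python3 - <<'E'
from h import *
to(.6062,-.3476,.1203,13.1)
im,d=get_image('top');np.savez('top5.npz',im=im);im2,d=get_image('scene');np.savez('scene5.npz',im=im2)
o=[]
for n,i in(("scene",im2),("top",im)):
    c=pix(n,[[.57,-.33,.05]])[0].astype(int);o.append(cv2.resize(i[c[1]-45:c[1]+45,c[0]-50:c[0]+50,::-1],None,fx=4,fy=4,interpolation=cv2.INTER_CUBIC))
    print(n,c)
cv2.imwrite("pics/c5.png",cv2.hconcat(o))
E
```

```text
t 12.0 pinch [ 0.5451 -0.3464  0.1202] jawyaw 13.5 toolx [ 0.003  0.009 -1.   ] F [-0.2 -2.9  0.4] w 14.9
  shift [ 0.1 59.  15.5] roll 0.4 or -179.6 j7 0.62
scene [140 211]
top [345 162]
```

View pics/c5.png

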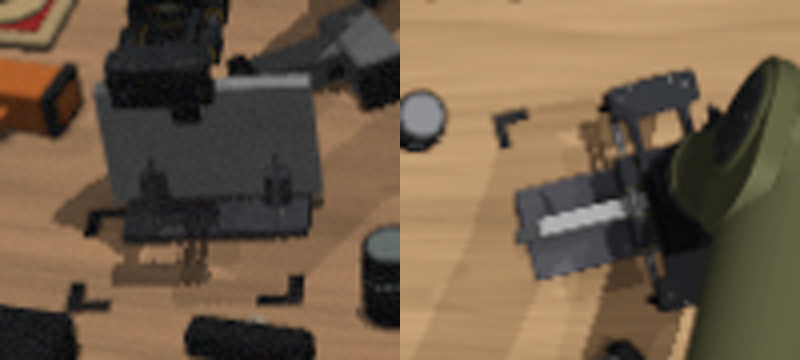

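Board upright and turned, just in front of the station corners, with the bar's left end visible at crop (540,227). Using that end to check the grip offset.

```bash
python3 - <<'E'
from h import *
im=np.load('top5.npz')['im'];g=im.max(2)
m=(g>130)&(im.min(2)>115);
for k in comps(m,20):
    if 320<k[2][0]<360 and 160<k[2][1]<185:
        q=np.argwhere(k[0])[:,::-1];P=onz('top',q,.13)[:,:2];a=np.radians(13.5);yb=np.array([-np.sin(a),np.cos(a)]);xb=np.array([np.cos(a),np.sin(a)])
        p=np.array([.5451,-.3464]);t=(P-p)@yb;s=(P-p)@xb
        print(k[1],'along',np.percentile(t,[0,2,98,100]),'across',s.mean(),'end->centre off',np.percentile(t,99)+.0015-.085, 'axis',axis(q,'top',.13))
to(.6062,-.3476,.1203,13.1)
E
```

```text
[330 167  21   9  85] along [0.02342652 0.02566194 0.09473683 0.09623528] across 0.0007649523480169027 end->centre off 0.011986168361988667 axis (array([ 532., -288.]), array([13.6, 72.8]), 'mean', array([ 0.5318, -0.2877]), 'long axis deg', np.float64(103.4))
t 12.1 pinch [ 0.5451 -0.3448  0.1202] jawyaw 13.5 toolx [ 0.003  0.009 -1.   ] F [-1.4 -2.8  0.7] w 14.9
  shift [ 0.  58.6 17.2] roll 0.4 or -179.6 j7 0.62
```

>>> jog_arm(claw=[5,5,5,5,5], xyz=[[0,10,3],[0,24,7],[0,40,12],[0,53,16],[0,58.5,18]], roll=[0,0,0,0.2,0.4])

```text
time: 12.6
position: [0.6064, -0.3461, 0.1015]
tool_rot: [1.046, 1.317, -1.031]
ft_force: [-5.1, 1.8, 4.3]
grip_width: 0.169
```

>>> jog_arm(claw=[5,5], xyz=[[0,0,0],[0,0,0]], roll=[0,0])

```text
time: 12.8
position: [0.607, -0.346, 0.1015]
tool_rot: [1.045, 1.315, -1.03]
ft_force: [2.6, -2.5, -0.7]
grip_width: 0.172
```

```bash
python3 - <<'E'
from h import *
to(.6064,-.3486,.1203,13.1)
im,d=get_image('top');np.savez('top6.npz',im=im);im2,d=get_image('scene');np.savez('scene6.npz',im=im2)
o=[]
for n,i in(("scene",im2),("top",im)):
    c=pix(n,[[.60,-.33,.03]])[0].astype(int);o.append(cv2.resize(i[c[1]-45:c[1]+45,c[0]-50:c[0]+50,::-1],None,fx=4,fy=4,interpolation=cv2.INTER_CUBIC))
    print(n,c)
cv2.imwrite("pics/c6.png",cv2.hconcat(o))
E
```

```text
t 12.8 pinch [ 0.607  -0.3462  0.1202] jawyaw 13.3 toolx [ 0.002  0.01  -1.   ] F [ 2.6 -2.5 -0.7] w 14.9
  shift [-0.1 -1.2  2.4] roll 0.2 or -179.8 j7 0.56
scene [138 222]
top [344 155]
```

View pics/c6.png

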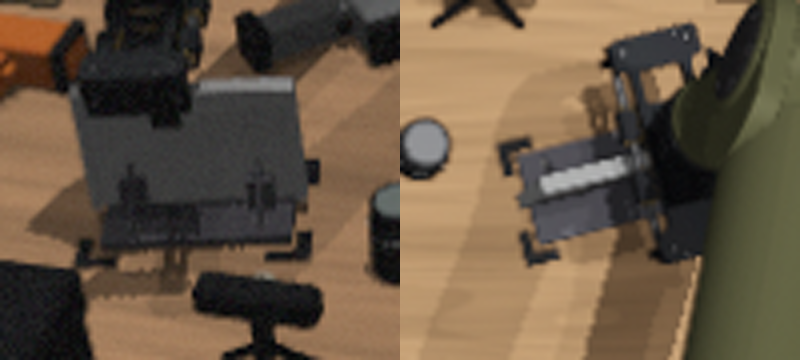

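>>> jog_arm(claw=[5,5,5], xyz=[[0,-0.8,1.5],[0,-0.8,1.5],[0,-0.8,1.5]], roll=[0,0,0])

```text
time: 13.2
position: [0.6069, -0.3461, 0.1016]
tool_rot: [1.047, 1.317, -1.028]
ft_force: [1.8, 3.3, 0.8]
grip_width: 0.168
```

>>> jog_arm(claw=[40,40,40,40,40], xyz=[[0,0,0],[0,0,0],[0,0,0],[0,0,0],[0,0,0]], roll=[0,0,0,0,0])

```text
time: 13.7
position: [0.6066, -0.3464, 0.1015]
tool_rot: [1.047, 1.317, -1.028]
ft_force: [0.9, -0.6, 0.5]
grip_width: 0.446
```

>>> jog_arm(claw=[60,60,60,60,60], xyz=[[-15,0,0],[-50,0,0],[-80,-20,0],[-80,-65,5],[-80,-110,10]], roll=[0,0,0,0,0])

```text
time: 14.2
position: [0.5023, -0.3824, 0.1836]
tool_rot: [1.044, 1.313, -1.025]
ft_force: [0.0, -1.3, 0.0]
grip_width: 0.682
```

>>> jog_arm(claw=[87,87,87,87], xyz=[[0,-45,0],[0,-90,0],[0,-120,-10],[0,-130,-20]], roll=[-8,-16,-24,-31])

```text
time: 14.6
position: [0.3672, -0.3953, 0.184]
tool_rot: [0.629, 1.479, -0.615]
ft_force: [0.5, 0.3, 0.4]
grip_width: 0.952
```

```bash
python3 - <<'E'
from h import *
to(.37,-.29,.15,45)
im,d=get_image('top');np.savez('top7.npz',im=im,d=d);im2,d=get_image('scene');np.savez('scene7.npz',im=im2)
o=[]
for n,i in(("scene",im2),("top",im)):
    c=pix(n,[[.60,-.33,.03]])[0].astype(int);o.append(cv2.resize(i[c[1]-45:c[1]+45,c[0]-40:c[0]+40,::-1],None,fx=5,fy=5,interpolation=cv2.INTER_CUBIC))
    print(n,c)
cv2.imwrite("pics/c7.png",cv2.hconcat(o))
E
```

```text
t 14.6 pinch [ 0.3671 -0.3955  0.2027] jawyaw 44.4 toolx [ 0.004  0.008 -1.   ] F [0.5 0.3 0.4] w 82.8
  shift [ 53.6  75.3 -73.1] roll -0.6 or 179.4 j7 1.5
scene [138 222]
top [344 155]
```

View pics/c7.png

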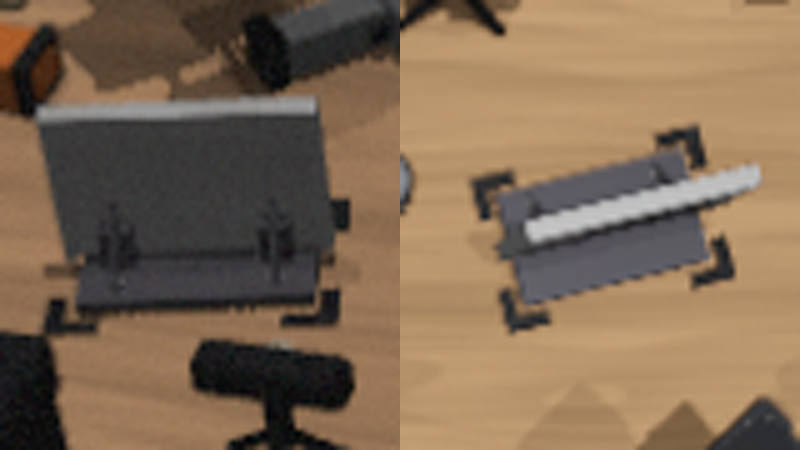

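Board inside the four corners, upright, front to the robot, with clear gaps all round in both views. Measuring base against corners, and the scanner pose again.

```bash
python3 - <<'E'
from h import *
im=np.load('top7.npz')['im'];d=np.load('top7.npz')['d'];f=im.astype(int)
m=(f[...,2]>=f[...,0]+3)&(f.max(2)>55)&(f.max(2)<140)
yy,xx=np.mgrid[:384,:512];m&=(abs(xx-344)<32)&(abs(yy-155)<24)
q=np.concatenate([np.argwhere(k[0])[:,::-1] for k in comps(m,15)])
P=onz('top',q,.013)[:,:2];r=cv2.minAreaRect((P*1000).astype(np.float32));print('base',len(q),r)
a=np.radians(13.1);Rm=np.array([[np.cos(a),np.sin(a)],[-np.sin(a),np.cos(a)]])
L=(P-[.6039,-.3379])@Rm.T*1000;print('station frame ext',np.percentile(L,[0,1,99,100],axis=0).round(1))
for c in comps((im.max(2)<70)&(abs(xx-344)<35)&(abs(yy-155)<28),8):
    K=(onz('top',np.argwhere(c[0])[:,::-1],.001)[:,:2]-[.6039,-.3379])@Rm.T*1000;print('tape',c[1][4],K.min(0).round(1),K.max(0).round(1))
g=(im.min(2)>120)&(abs(xx-350)<30)&(abs(yy-150)<20)&(im.max(2).astype(int)-im.min(2)<25)
for c in comps(g,40):
    q=np.argwhere(c[0])[:,::-1];print('bar',axis(q,'top',.13)); K=(onz('top',q,.13)[:,:2]-[.6039,-.3379])@Rm.T*1000;print(K.min(0),K.max(0))
# scanner: earlier image, unshadowed
E
```

```text
base 560 ((603.4491577148438, -334.86090087890625), (83.91963195800781, 145.29742431640625), 13.594013214111328)
station frame ext [[-42.3 -69.8]
 [-41.2 -68.1]
 [ 41.6  74.4]
 [ 42.3  76. ]]
tape 28 [ 32.4 -90.7] [ 59.8 -61.9]
tape 26 [30.8 62.8] [59.1 89.4]
tape 57 [ -4.9 -92.1] [ 1.1 69.7]
tape 30 [-59.4 -89.9] [-31.  -61.1]
tape 28 [-59.6  60.5] [-29.5  89.8]
bar (array([ 603.8, -334.6]), array([ 16.3, 169.8]), 'mean', array([ 0.6039, -0.3345]), 'long axis deg', np.float64(103.3))
[ -7.68518574 -81.70763716] [ 9.07700947 88.11786285]
```

The base reads 3 mm off along y (bar agrees), leaving only 2 mm of clearance. I'll regrip and nudge it.

>>> jog_arm(claw=[70,70,70,70], xyz=[[0,45,0],[0,90,0],[0,130,0],[0,165,20]], roll=[8,16,24,31])

```text
time: 15.1
position: [0.5037, -0.2895, 0.1874]
tool_rot: [1.048, 1.308, -1.032]
ft_force: [0.3, -1.3, 0.2]
grip_width: 0.82
```

```bash
python3 - <<'E'
from h import *
to(.6042,-.3345,.1205,13.4)
E
```

```text
t 15.1 pinch [ 0.5035 -0.2896  0.2061] jawyaw 13.0 toolx [ 0.006  0.008 -1.   ] F [ 0.3 -1.3  0.2] w 71.4
  shift [85.8 87.2 67. ] roll -0.4 or 179.6 j7 0.61
```

>>> jog_arm(claw=[60,60,60,60,60], xyz=[[0,35,28],[0,70,55],[15,87,67],[45,87,67],[70,87,67]], roll=[0,0,0,0,0])

```text
time: 15.6
position: [0.6063, -0.3337, 0.1167]
tool_rot: [1.051, 1.307, -1.032]
ft_force: [0.0, 0.6, 0.4]
grip_width: 0.689
```

```bash
python3 - <<'E'
from h import *
to(.6042,-.3345,.1205,13.4)
E
```

```text
t 15.6 pinch [ 0.6061 -0.3339  0.1354] jawyaw 12.9 toolx [ 0.008  0.008 -1.   ] F [0.  0.6 0.4] w 60.0
  shift [14.9 -2.3  0.4] roll -0.5 or 179.5 j7 0.52
```

>>> jog_arm(claw=[60,45,30,15,5], xyz=[[10,-2,0],[15,-2.5,0],[15,-2.5,0],[15,-2.5,0],[15,-2.5,0]], roll=[-0.5,-0.5,-0.5,-0.5,-0.5], force=20)

```text
time: 16.1
position: [0.6048, -0.3347, 0.1035]
tool_rot: [1.044, 1.307, -1.025]
ft_force: [0.9, -0.2, 0.1]
grip_width: 0.41
```

>>> jog_arm(claw=[5,5,5,5,5], xyz=[[0,0,0],[0,0,0],[0,0,0],[0,0,0],[0,0,0]], roll=[0,0,0,0,0])

```text
time: 16.6
position: [0.6046, -0.335, 0.1041]
tool_rot: [1.044, 1.307, -1.026]
ft_force: [-2.7, 0.8, 4.2]
grip_width: 0.176
```

```bash
python3 - <<'E'
from h import *
s,T,p=tool();q=p-T[:,0]*ctrl.pinch_z;a=np.radians(13.1);print(q)
e=q-.0032*np.array([-np.sin(a),np.cos(a),0]);to(*e,13.1)
E
```

```text
[ 0.6044628  -0.33512591  0.12279573]
t 16.6 pinch [ 0.6045 -0.3351  0.1228] jawyaw 13.4 toolx [ 0.01   0.006 -1.   ] F [-2.7  0.8  4.2] w 15.3
  shift [-0.  -0.2  3.3] roll 0.3 or -179.7 j7 0.53
```

>>> jog_arm(claw=[5,5,5,5], xyz=[[0,0,4],[0,0,4],[0,0,4],[0,0,4]], roll=[0.3,0.3,0.3,0.3])

```text
time: 17.0
position: [0.6059, -0.3379, 0.1041]
tool_rot: [1.048, 1.306, -1.028]
ft_force: [-1.2, 3.9, 3.7]
grip_width: 0.164
```

```bash
python3 - <<'E'
from h import *
to(.6052,-.3382,.1228,13.1)
E
```

```text
t 17.0 pinch [ 0.6057 -0.338   0.1228] jawyaw 13.1 toolx [ 0.01   0.008 -1.   ] F [-1.2  3.9  3.7] w 14.3
  shift [ 0.  -0.8  0.2] roll 0.0 or -180.0 j7 0.53
```

>>> jog_arm(claw=[40,40,40,40,40], xyz=[[0,0,0],[0,0,0],[0,0,0],[0,0,0],[0,0,0]], roll=[0,0,0,0,0])

```text
time: 17.5
position: [0.6058, -0.3383, 0.1039]
tool_rot: [1.048, 1.305, -1.029]
ft_force: [0.8, -0.1, 0.6]
grip_width: 0.446
```

>>> jog_arm(claw=[70,70,70,70,70], xyz=[[-15,0,0],[-50,0,0],[-80,-20,5],[-80,-65,20],[-80,-110,40]], roll=[0,0,0,0,-8])

```text
time: 18.0
position: [0.5081, -0.4022, 0.1857]
tool_rot: [0.937, 1.355, -0.918]
ft_force: [-0.7, -0.7, -0.5]
grip_width: 0.775
```

>>> jog_arm(claw=[70,70,70,70], xyz=[[0,-45,15],[0,-90,15],[0,-120,0],[0,-130,-20]], roll=[-8,-16,-22,-26])

```text
time: 18.4
position: [0.3754, -0.4345, 0.1847]
tool_rot: [0.587, 1.48, -0.577]
ft_force: [0.4, 1.3, -0.0]
grip_width: 0.804
```

```bash
cat > chk.py <<'E'
from h import *
def chk(im):
    f=im.astype(int);yy,xx=np.mgrid[:384,:512]
    m=(f[...,2]>=f[...,0]+3)&(f.max(2)>55)&(f.max(2)<140)&(abs(xx-344)<32)&(abs(yy-155)<24)
    q=np.concatenate([np.argwhere(k[0])[:,::-1] for k in comps(m,15)])
    P=onz('top',q,.013)[:,:2];print('base',cv2.minAreaRect((P*1000).astype(np.float32)))
    a=np.radians(13.1);Rm=np.array([[np.cos(a),np.sin(a)],[-np.sin(a),np.cos(a)]])
    print('ext',np.percentile((P-[.6039,-.3379])@Rm.T*1000,[1,99],axis=0).round(1))
    g=(im.min(2)>120)&(abs(xx-350)<30)&(abs(yy-150)<20)&(f.max(2)-f.min(2)<25)
    for c in comps(g,40): print('bar',axis(np.argwhere(c[0])[:,::-1],'top',.13))
E
python3 - <<'E'
from chk import *
im,d=get_image('top');np.savez('top8.npz',im=im,d=d);chk(im)
for k in('top0.npz','top4.npz'):
    z=np.load(k);im=z['im'];f=im.astype(int);yy,xx=np.mgrid[:384,:512]
    b=(xx>485*.64)&(xx<572*.64)&(yy>298*.64)&(yy<382*.64)
    sat=f.max(2)-f.min(2)
    m=b&(sat<28);q=max(comps(m,20),key=lambda t:t[1][4])[0]
    Q=np.argwhere(q)[:,::-1];P=onz('top',Q,.035)[:,:2]
    r=cv2.minAreaRect((P*1000).astype(np.float32));print(k,len(Q),r)
    # orientation from width-scan: best yaw by min bounding area, print extents at yaws
    for yaw in range(40,60,3):
        a=np.radians(yaw);L=P@np.array([[np.cos(a),-np.sin(a)],[np.sin(a),np.cos(a)]])*1000
        e0,e1=np.percentile(L,[.5,99.5],axis=0);print(yaw,e0.round(1),e1.round(1),(e1-e0).round(1))
to(.37,-.29,.15,48)
E
```

```text
base ((604.9719848632812, -338.54010009765625), (84.19528198242188, 148.74407958984375), 13.34095573425293)
ext [[-40.3 -71.7]
 [ 42.2  71.4]]
bar (array([ 605.7, -336.8]), array([ 17.1, 169.9]), 'mean', array([ 0.605 , -0.3362]), 'long axis deg', np.float64(103.1))
top0.npz 639 ((373.57757568359375, -298.1440734863281), (109.20989990234375, 144.55484008789062), 43.87668228149414)
40 [  39.2 -541.3] [ 144.6 -396.3] [105.4 145. ]
43 [  17.2 -545.2] [ 123.  -400.9] [105.8 144.3]
46 [  -5.4 -547.2] [ 100.7 -402.9] [106.1 144.3]
49 [ -28.2 -547.4] [  77.8 -403.7] [106.1 143.7]
52 [ -51.  -546.2] [  55.8 -402.8] [106.8 143.4]
55 [ -76.6 -544.2] [  33.8 -400.9] [110.4 143.4]
58 [-103.5 -540.4] [  11.6 -397.5] [115.1 142.9]
top4.npz 636 ((372.47174072265625, -299.97235107421875), (108.0434341430664, 145.58998107910156), 41.387939453125)
40 [  39.2 -541.3] [ 144.3 -396.3] [105.1 145. ]
43 [  17.2 -545.2] [ 121.4 -400.9] [104.2 144.3]
46 [  -5.4 -547.2] [  99.4 -402.9] [104.8 144.3]
49 [ -28.2 -547.4] [  77.7 -403.7] [106.  143.7]
52 [ -51.  -546.2] [  55.8 -402.8] [106.8 143.5]
55 [ -76.7 -544.2] [  33.8 -400.9] [110.5 143.4]
58 [-103.5 -540.4] [  11.7 -397.5] [115.2 142.9]
t 18.45 pinch [ 0.3747 -0.4308  0.2034] jawyaw 47.6 toolx [ 0.01   0.005 -1.   ] F [-0.8  3.5 -0.2] w 70.0
  shift [ 54.  100.1 -98.8] roll -0.4 or 179.6 j7 1.55
```

Board now within about 1 mm and 0.3° of the station. Pinning down the scanner yaw via the handle's edges.

```bash
python3 - <<'E'
from h import *
z=np.load('top4.npz');im=z['im'];f=im.astype(int);yy,xx=np.mgrid[:384,:512]
b=(xx>485*.64)&(xx<572*.64)&(yy>298*.64)&(yy<382*.64)
m=b&(f.max(2)-f.min(2)<28);q=max(comps(m,20),key=lambda t:t[1][4])[0]
P=onz('top',np.argwhere(q)[:,::-1],.035)[:,:2]*1000
yaw=43.
for it in range(6):
    a=np.radians(yaw);L=P@np.array([[np.cos(a),-np.sin(a)],[np.sin(a),np.cos(a)]])
    y1=np.percentile(L[:,1],99.7);Y=L[:,1]-y1+79
    h=(Y>-62)&(Y<22);c,s=np.polyfit(Y[h],L[h,0],1)[::-1][:2]
    hd=(Y>33)&(Y<77)
    e=[(np.median(Y[(Y>t-3)&(Y<t+3)]),L[(Y>t-3)&(Y<t+3),0].min(),L[(Y>t-3)&(Y<t+3),0].max()) for t in range(36,78,6)]
    sm=np.polyfit([k[0] for k in e],[(k[1]+k[2])/2 for k in e],1)[0]
    # pca of head: long axis
    w=np.linalg.svd(L[hd]-L[hd].mean(0),full_matrices=False)[2][0]
    print('yaw',round(yaw,1),'handle slope deg',round(-np.degrees(np.arctan(s)),2),'head ends',round(-np.degrees(np.arctan(sm)),2),'head pca',round((np.degrees(np.arctan2(w[1],w[0]))+90)%180-90,2))
    yaw-=np.degrees(np.arctan(s))
    
    org=np.array([c,y1-79]);
    print('   handle ctr x',c.round(1),'head x',L[hd,0].min().round(1),L[hd,0].max().round(1),'y ext',L[:,1].min()-org[1],'origin',(np.array([[np.cos(a),-np.sin(a)],[np.sin(a),np.cos(a)]])@org).round(1))
E
```

```text
yaw 43.0 handle slope deg -2.99 head ends -2.42 head pca 0.44
   handle ctr x 57.0 head x 14.8 123.6 y ext -65.75136559416171 origin [ 368.9 -312. ]
yaw 40.0 handle slope deg 0.59 head ends -0.36 head pca 0.56
   handle ctr x 81.7 head x 37.6 144.9 y ext -67.66259438965807 origin [ 367.9 -311.2]
yaw 40.6 handle slope deg -0.37 head ends -1.6 head pca 0.67
   handle ctr x 76.8 head x 33.1 140.7 y ext -67.00487423724007 origin [ 368.3 -311.6]
yaw 40.2 handle slope deg 0.46 head ends -0.51 head pca 0.67
   handle ctr x 79.8 head x 35.9 143.3 y ext -67.41401202059967 origin [ 368.  -311.4]
yaw 40.7 handle slope deg -0.44 head ends -1.68 head pca 0.75
   handle ctr x 76.0 head x 32.4 140.1 y ext -66.89972872444696 origin [ 368.3 -311.7]
yaw 40.3 handle slope deg 0.44 head ends -0.53 head pca 0.65
   handle ctr x 79.6 head x 35.7 143.2 y ext -67.39220666299337 origin [ 368.  -311.4]
```

```bash
python3 - <<'E'
from h import *
to(.3668,-.3122,.080,40.3)
E
```

```text
t 18.45 pinch [ 0.3747 -0.4308  0.2034] jawyaw 47.6 toolx [ 0.01   0.005 -1.   ] F [-0.8  3.5 -0.2] w 70.0
  shift [123.9  80.8 -86.4] roll 7.3 or -172.7 j7 1.55
```

>>> jog_arm(claw=[60,60,60,60,60], xyz=[[20,30,-32],[45,58,-62],[75,80,-86],[105,81,-86],[124,81,-86]], roll=[3,6,7.3,7.3,7.3])

```text
time: 18.95
position: [0.3674, -0.3109, 0.0608]
tool_rot: [0.681, 1.456, -0.669]
ft_force: [0.2, -0.8, -0.3]
grip_width: 0.691
```

```bash
python3 - <<'E'
from h import *
to(.3668,-.3122,.026,40.3)
o=[]
for n in("scene","top"):
    i,d=get_image(n);np.savez(n+'9.npz',im=i)
    c=pix(n,[[.37,-.31,.05]])[0].astype(int);o.append(cv2.resize(i[c[1]-35:c[1]+35,c[0]-50:c[0]+50,::-1],None,fx=4,fy=4,interpolation=cv2.INTER_CUBIC))
cv2.imwrite("pics/c9.png",cv2.hconcat(o))
E
```

```text
t 18.95 pinch [ 0.3672 -0.311   0.0795] jawyaw 40.4 toolx [ 0.009  0.004 -1.   ] F [ 0.2 -0.8 -0.3] w 60.1
  shift [53.5 -1.8  0.4] roll 0.1 or -179.9 j7 1.27
```

View pics/c9.png

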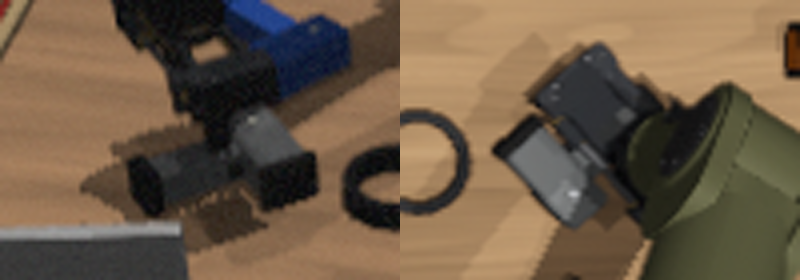

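Gripper straddles the grey scanner's handle in both views, clear of the roll and the blue look-alike. Descending and gripping.

>>> jog_arm(claw=[60,60,60,50,40], xyz=[[20,-2,0],[38,-2,0],[48,-2,0],[51,-2,0],[51,-2,0]], roll=[0,0,0,0,0], force=20)

```text
time: 19.55
position: [0.3659, -0.3121, 0.0096]
tool_rot: [0.684, 1.458, -0.669]
ft_force: [0.1, 0.4, 0.5]
grip_width: 0.582
```

>>> jog_arm(claw=[20,20,20,20,20], xyz=[[0,0,0],[0,0,0],[0,0,0],[0,0,0],[0,0,0]], roll=[0,0,0,0,0])

```text
time: 20.05
position: [0.3666, -0.3127, 0.0106]
tool_rot: [0.683, 1.456, -0.669]
ft_force: [0.3, 0.8, 6.4]
grip_width: 0.389
```

```bash
python3 - <<'E'
from h import *
to(.3668,-.3122,.1,40.3)
E
```

```text
t 20.05 pinch [ 0.3665 -0.3128  0.0293] jawyaw 40.4 toolx [ 0.009  0.005 -1.   ] F [0.3 0.8 6.4] w 33.8
  shift [-70.7   1.2  -0.1] roll 0.1 or -179.9 j7 1.22
```

Gripped at 33.8 mm, as the 34 mm handle should read. Lift, then carry to the aiming pose 9 cm from the label.

>>> jog_arm(claw=[20,20,20,20,20], xyz=[[0,0,0],[-6,0,0],[-25,0,0],[-45,0,0],[-57,0,0]], roll=[0,0,0,0,0], force=35)

```text
time: 20.55
position: [0.3662, -0.3132, 0.0687]
tool_rot: [0.683, 1.456, -0.669]
ft_force: [-0.1, -0.3, -2.5]
grip_width: 0.386
```

```bash
python3 - <<'E'
from h import *
to(.4487,-.374,.0873,13.2)
E
```

```text
t 20.55 pinch [ 0.366  -0.3133  0.0874] jawyaw 40.3 toolx [ 0.01   0.005 -1.   ] F [-0.1 -0.3 -2.5] w 33.6
  shift [ 0.7 23.5 99.8] roll 27.1 or -152.9 j7 1.29
```

>>> jog_arm(claw=[20,20,20,20,20], xyz=[[0.1,5,18],[0.3,11,42],[0.5,17,68],[0.7,22,90],[0.7,23.5,100]], roll=[6,13,20,25,27])

```text
time: 21.05
position: [0.4502, -0.375, 0.0682]
tool_rot: [1.046, 1.304, -1.028]
ft_force: [-0.4, 0.5, -1.9]
grip_width: 0.391
```

>>> jog_arm(claw=[20,20], xyz=[[0,0,0],[0,0,0]], roll=[0,0])

```text
time: 21.25
position: [0.4495, -0.3744, 0.0675]
tool_rot: [1.046, 1.306, -1.028]
ft_force: [-1.0, -0.1, -1.8]
grip_width: 0.385
```

```bash
python3 - <<'E'
from chk import *
to(.4487,-.374,.0873,13.2)
o=[]
for n in("scene","top"):
    i,d=get_image(n);np.savez(n+'10.npz',im=i,d=d)
    if n=='top': chk(i)
    c=pix(n,[[.53,-.32,.05]])[0].astype(int);print(n,c);o.append(cv2.resize(i[c[1]-45:c[1]+45,c[0]-50:c[0]+50,::-1],None,fx=4,fy=4,interpolation=cv2.INTER_CUBIC))
cv2.imwrite("pics/c10.png",cv2.hconcat(o))
E
```

```text
t 21.25 pinch [ 0.4493 -0.3745  0.0862] jawyaw 13.2 toolx [ 0.009  0.006 -1.   ] F [-1.  -0.1 -1.8] w 33.5
  shift [-1.1 -0.6 -0.6] roll 0.0 or -180.0 j7 0.73
scene [147 204]
base ((577.0247192382812, -356.3091735839844), (146.012939453125, 170.584716796875), 12.806681632995605)
ext [[-90.6 -92.2]
 [ 42.   71.4]]
bar (array([ 605.8, -337.3]), array([ 17.1, 170.8]), 'mean', array([ 0.605 , -0.3364]), 'long axis deg', np.float64(103.2))
top [343 173]
```

View pics/c10.png

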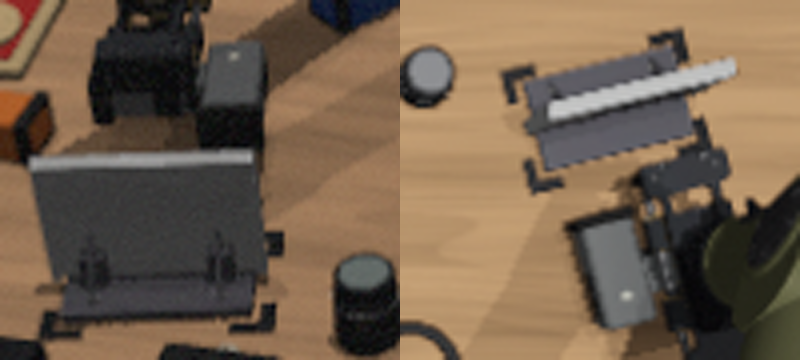

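Scanner's head is in front of the board's left half, nearly parallel to it. Measuring the head's edges in the station frame: they should be at y = 31..79 mm, front at x ≈ -94.

```bash
python3 - <<'E'
from h import *
im=np.load('top10.npz')['im'];f=im.astype(int);yy,xx=np.mgrid[:384,:512]
# crop px -> image: col=293+(u-400)/4,row=128+v/4
m=(f.max(2)-f.min(2)<28)&(xx>333)&(xx<360)&(yy>178)&(yy<212)
a=np.radians(13.2);Rm=np.array([[np.cos(a),np.sin(a)],[-np.sin(a),np.cos(a)]])
g=(f.max(2)>70)&m
k=max(comps(g,20),key=lambda t:t[1][4])[0]
q=np.argwhere(k)[:,::-1];L=(onz('top',q,.103)[:,:2]-[.6045,-.3375])@Rm.T*1000
print(len(q),'grey head x',np.percentile(L[:,0],[0,1,99,100]).round(1),'y',np.percentile(L[:,1],[0,1,99,100]).round(1),cv2.minAreaRect(L.astype(np.float32)))
# left edge: first non-wood px from left per row
e=[]
for r in range(186,207):
    c=np.nonzero(m[r,330:350])[0]
    if len(c): e.append((330+c[0]-.5,r))
E=(onz('top',e,.103)[:,:2]-[.6045,-.3375])@Rm.T*1000
s=np.polyfit(E[:,0],E[:,1],1);print('left edge slope deg',np.degrees(np.arctan(s[0])).round(2),'y mean',E[:,1].mean().round(1),'resid',(E[:,1]-np.polyval(s,E[:,0])).std().round(2));print(E.round(1)[::3].tolist())
M=(onz('top',np.argwhere(m&(xx<352))[:,::-1],.1)[:,:2]-[.6045,-.3375])@Rm.T*1000
print('front',M[:,0].max())
E
```

```text
354 grey head x [-200.6 -198.  -107.  -106.1] y [22.3 24.8 75.6 76.3] ((-153.2501983642578, 49.28569412231445), (94.62834167480469, 53.66354751586914), 0.6392485499382019)
left edge slope deg 0.99 y mean 86.2 resid 1.04
[[-107.3, 85.8], [-118.6, 85.0], [-129.0, 87.6], [-140.3, 86.8], [-151.5, 86.0], [-162.8, 85.2], [-174.1, 84.4]]
front -94.79036649204625
```

>>> jog_arm(claw=[20,20,20,20,20], xyz=[[-1,0,-2.5],[-1,0,-2.5],[-1,0,-2.5],[-1,0,-2.5],[-1,0,-2.5]], roll=[0,0,0,0,0])

```text
time: 21.85
position: [0.4486, -0.372, 0.0689]
tool_rot: [1.045, 1.306, -1.028]
ft_force: [-0.8, 0.5, -2.0]
grip_width: 0.388
```

```bash
python3 - <<'E'
from h import *
to(.4487,-.3715,.0873,13.2)
i,d=get_image('scene');np.savez('scene11.npz',im=i,d=d);j,d=get_image('top');np.savez('top11.npz',im=j,d=d)
a=np.radians(13.2);Rm=np.array([[np.cos(a),-np.sin(a)],[np.sin(a),np.cos(a)]])
def W(x,y,z): return [*(Rm@[x,y]+[.6045,-.3375]),z]
# predicted head top corners if ideal (front x=-94, rear -200, y 31..79, z .104)
v=i.copy()
for n,im in(('scene',i),('top',j)):
    p=pix(n,[W(-94,31,.104*1000) if 0 else W(x/1000,y/1000,.104) for x,y in((-94,31),(-94,79),(-200,79),(-200,31))]);print(n,p.round(1).tolist())
    f=im.astype(int);c=p.mean(0).astype(int)
    for r in range(c[1]-8,c[1]+9,4): print(r,c[0]-20,' '.join('%3d'%x for x in f[r,c[0]-20:c[0]+21].max(1)))
E
```

```text
t 21.85 pinch [ 0.4484 -0.3721  0.0876] jawyaw 13.2 toolx [ 0.009  0.006 -1.   ] F [-0.8  0.5 -2. ] w 33.8
  shift [ 0.3  0.2 -0.4] roll 0.0 or -180.0 j7 0.73
scene [[145.9, 186.7], [160.7, 186.2], [163.2, 167.8], [149.1, 168.1]]
169 134  44  43  38  41  41  38  45  37  50  32  35  20  29  28  54 147 123 117 100  97 103 106  93  81  83  76  82  80  72  75  75  75  76  77  76  76  76  74  76  74  76
173 134  25  26  21  22  20  21  14  13  22  23  20  20  46  44 119  82  71  81  81  79  82 128 130  87  82  79  80  83  75  47  63  83  81  80  84  81  80  80  80  79  80
177 134  10  19  17  10  14  16  19  14  15  31  23  17  25  63  67  75  85  82  80  84  81  81  82  85  78  82  83  80  61  40  33  72  70  73  77  73  73 108 131 134 136
181 134  17  21  20  19  11  25  20  22  16  26  23  20  28  37  47  76  81  84  80  81  83  82  82  82  80  82  83  79  51  34  48 115 123 143 148 149 154 161 160 159 159
185 134  40  33  21  19  11  18  17  16  10  33  18  25  23  20  33  25  31  36  27  34  32  28  31  28  31  28  32  35  26  37 143 156 164 165 162 162 162 157 156 155 155
top [[349.
[... 218 characters left out ...]
  28  25  19
190 326 166 167 166 165 165 164 165 163 156 123  67  49  57  89 114 120 118 118 117 116 115 114 114 113 112  97  64  36  22  27  50  50  60  40  19  21  20  16  15  20  13
194 326 171 170 170 170 170 169 169 168 161 151 118  67  52  55  87 112 119 119 117 116 115 114 114 113 113 112 104  89  94  69  50  59 100  70  47  26  10  10  12  22  15
198 326 173 173 173 173 173 173 174 174 172 165 128  80  63  29  42  86 112 118 118 116 115 114 114 113 112 112 111 102  80  91  70  49  56  97  67  48  27   7  10  13  15
202 326 168 167 167 166 167 168 168 169 170 164 157 158 125  61  28  36  83 105 114 117 115 117 168 167 130 111 110 103  94  73  74  79  65  45  46  46  36  19  12  10  10
```

Head edges match the ideal to within half a pixel in the top view and 1 px the other way in the scene view, so it is well inside the label. Holding still.

>>> jog_arm(claw=[20,20,20,20,20], xyz=[[0,0,0],[0,0,0],[0,0,0],[0,0,0],[0,0,0]], roll=[0,0,0,0,0])

```text
time: 22.45
position: [0.4486, -0.372, 0.0688]
tool_rot: [1.045, 1.306, -1.028]
ft_force: [0.1, 0.0, -2.3]
grip_width: 0.388
```

>>> jog_arm(claw=[20,20,20,20,20], xyz=[[0,0,0],[0,0,0],[0,0,0],[0,0,0],[0,0,0]], roll=[0,0,0,0,0])

```text
time: 22.95
position: [0.4486, -0.372, 0.0688]
tool_rot: [1.045, 1.306, -1.028]
ft_force: [-0.8, 0.0, -3.2]
grip_width: 0.387
```

>>> jog_arm(claw=[20,20,20,20,20], xyz=[[0,0,0],[0,0,0],[0,0,0],[0,0,0],[0,0,0]], roll=[0,0,0,0,0])

```text
time: 23.45
position: [0.4486, -0.3719, 0.0688]
tool_rot: [1.045, 1.306, -1.028]
ft_force: [-0.8, 0.0, -1.9]
grip_width: 0.391
```

>>> jog_arm(claw=[20,20,20,20,20], xyz=[[0,0,0],[0,0,0],[0,0,0],[0,0,0],[0,0,0]], roll=[0,0,0,0,0])

```text
time: 23.95
position: [0.4486, -0.372, 0.0688]
tool_rot: [1.045, 1.306, -1.028]
ft_force: [-0.1, -0.8, -2.7]
grip_width: 0.388
```

```bash
python3 - <<'E'
from h import *
to(.3665,-.3128,.0873,40.4)
E
```

```text
t 23.95 pinch [ 0.4485 -0.3721  0.0875] jawyaw 13.2 toolx [ 0.009  0.006 -1.   ] F [-0.1 -0.8 -2.7] w 33.8
  shift [ -0.2 -66.4 -76.4] roll -27.2 or 152.8 j7 0.73
```

>>> jog_arm(claw=[20,20,20,20,20], xyz=[[0,-12,-14],[0,-28,-32],[0,-46,-53],[0,-60,-69],[-0.2,-66,-76]], roll=[-6,-13,-20,-25,-27.2])

```text
time: 24.45
position: [0.365, -0.3119, 0.0682]
tool_rot: [0.68, 1.46, -0.667]
ft_force: [0.5, -0.2, -2.0]
grip_width: 0.383
```

>>> jog_arm(claw=[20,20], xyz=[[0,0,0],[0,0,0]], roll=[0,0])

```text
time: 24.65
position: [0.3653, -0.3123, 0.0686]
tool_rot: [0.68, 1.459, -0.668]
ft_force: [0.6, -0.9, -1.7]
grip_width: 0.39
```

```bash
python3 - <<'E'
from h import *
to(.3665,-.3128,.0293,40.4)
E
```

```text
t 24.65 pinch [ 0.3651 -0.3124  0.0873] jawyaw 40.5 toolx [ 0.008  0.005 -1.   ] F [ 0.6 -0.9 -1.7] w 33.9
  shift [58.   0.1  1.1] roll 0.1 or -179.9 j7 1.28
```

>>> jog_arm(claw=[20,20,20,20,20], xyz=[[12,0.5,1],[30,1,1],[44,1,1],[52,1,1],[55,1,1]], roll=[0,0,0,0,0])

```text
time: 25.15
position: [0.3668, -0.3114, 0.0121]
tool_rot: [0.682, 1.461, -0.667]
ft_force: [1.4, 0.2, -1.6]
grip_width: 0.386
```

```bash
python3 - <<'E'
from h import *
to(.3665,-.3128,.0293,40.4)
E
```

```text
t 25.15 pinch [ 0.3667 -0.3115  0.0308] jawyaw 40.5 toolx [ 0.007  0.007 -1.   ] F [ 1.4  0.2 -1.6] w 33.6
  shift [ 1.5 -1.2  0.9] roll 0.1 or -179.9 j7 1.22
```

>>> jog_arm(claw=[20,20,20], xyz=[[1,-1,0.5],[1.7,-1,0.5],[1.7,-1,0.5]], roll=[0,0,0])

```text
time: 25.45
position: [0.3667, -0.3127, 0.0108]
tool_rot: [0.681, 1.46, -0.667]
ft_force: [0.6, -0.4, -1.7]
grip_width: 0.391
```

```bash
python3 - <<'E'
from h import *
to(.3665,-.3128,.0293,40.4)
E
```

```text
t 25.45 pinch [ 0.3666 -0.3128  0.0295] jawyaw 40.5 toolx [ 0.007  0.007 -1.   ] F [ 0.6 -0.4 -1.7] w 34.0
  shift [ 0.2 -0.2 -0.1] roll 0.1 or -179.9 j7 1.22
```

>>> jog_arm(claw=[20,20,20], xyz=[[0.8,0,0],[0.8,0,0],[0.8,0,0]], roll=[0,0,0])

```text
time: 25.75
position: [0.3669, -0.313, 0.0106]
tool_rot: [0.681, 1.459, -0.667]
ft_force: [-1.5, 1.1, 2.9]
grip_width: 0.388
```

>>> jog_arm(claw=[60,60,60,60,60], xyz=[[0,0,0],[0,0,0],[0,0,0],[0,0,0],[0,0,0]], roll=[0,0,0,0,0])

```text
time: 26.25
position: [0.3669, -0.3131, 0.0105]
tool_rot: [0.681, 1.459, -0.667]
ft_force: [0.7, -0.4, -0.8]
grip_width: 0.67
```

>>> jog_arm(claw=[60,60,60,60,60], xyz=[[-15,0,0],[-50,0,0],[-95,0,0],[-140,0,0],[-160,20,35]], roll=[0,0,0,0,0])

```text
time: 26.75
position: [0.4023, -0.3293, 0.1775]
tool_rot: [0.676, 1.453, -0.676]
ft_force: [1.9, -1.4, 0.2]
grip_width: 0.69
```

>>> jog_arm(claw=[60,60,60,60,60], xyz=[[0,0,45],[0,0,90],[0,0,135],[0,0,180],[0,0,200]], roll=[0,0,0,0,0])

```text
time: 27.25
position: [0.5329, -0.4847, 0.1792]
tool_rot: [0.678, 1.452, -0.677]
ft_force: [0.1, 0.4, 0.3]
grip_width: 0.69
```

```bash
python3 - <<'E'
from chk import *
to(.3665,-.3128,.0293,40.4)
i,d=get_image('scene');np.savez('scene12.npz',im=i);j,d=get_image('top');np.savez('top12.npz',im=j);chk(j)
cv2.imwrite("pics/c12.png",cv2.resize(j[95:262,120:400,::-1],None,fx=2.8,fy=2.8,interpolation=cv2.INTER_CUBIC))
a=np.load('top4.npz')['im'];yy,xx=np.mgrid[:384,:512];b=(xx>485*.64)&(xx<572*.64)&(yy>298*.64)&(yy<382*.64)
for im in(a,j):
    f=im.astype(int);k=max(comps(b&(f.max(2)-f.min(2)<28),20),key=lambda t:t[1][4]);print(k[1],k[2].round(2))
# bystander change between first and last
df=np.abs(np.load('top0.npz')['im'].astype(int)-j).max(2)>60
for k in comps(df,12): 
    P=onz('top',[k[2]],0)[0]
    if .25<P[0]<.9 and abs(P[1])<.5: print('chg',k[1][4],P[:2].round(3))
E
```

```text
t 27.25 pinch [ 0.5327 -0.4846  0.1979] jawyaw 40.2 toolx [ 0.009 -0.004 -1.   ] F [0.1 0.4 0.3] w 60.0
  shift [ 166.3  -16.8 -240.3] roll -0.2 or 179.8 j7 1.21
base ((604.9536743164062, -338.4578552246094), (84.19867706298828, 148.84474182128906), 13.33847713470459)
ext [[-40.3 -71.4]
 [ 42.2  71.5]]
bar (array([ 605.3, -336.9]), array([ 16.2, 169.9]), 'mean', array([ 0.6049, -0.3359]), 'long axis deg', np.float64(103.1))
[314 203  44  35 636] [334.95 219.48]
[315 203  43  35 639] [335.18 219.46]
chg 956 [0.672 0.011]
chg 58 [ 0.652 -0.323]
chg 373 [ 0.621 -0.379]
chg 784 [0.594 0.299]
chg 151 [ 0.572 -0.307]
chg 1020 [ 0.456 -0.486]
chg 17 [0.595 0.385]
chg 32 [ 0.584 -0.323]
```

View pics/c12.png

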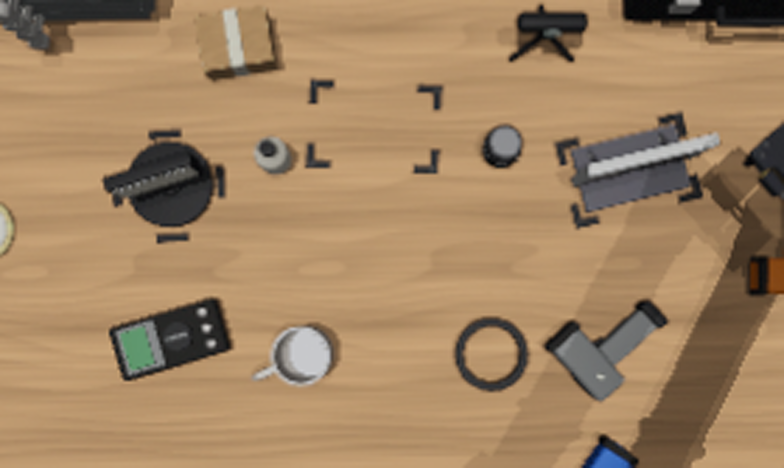

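Final top view: the board is inside its corners, the light inside its mark, the scanner back in place (centroid moved 0.2 px) and the bystanders are unmoved. One last check is a number for the light's margin.

```bash
python3 - <<'E'
from h import *
from scipy.optimize import least_squares
j=np.load('top12.npz')['im'];s=np.load('scene12.npz')['im'];j0=np.load('top0.npz')['im']
S=[(.6632,.3058),(.5976,.2281),(.5878,.3728),(.5192,.2976)]
print('mark c',least_squares(lambda p:np.hypot(*(np.array(S)-p[:2]).T)-p[2],[.59,.3,.07]).x.round(4))
for n,im,z0 in(('top',j,.012),('scene',s,.012)):
    g=cv2.GaussianBlur(im.max(2),(0,0),.6).astype(float);C0=np.array([.591,.299]);E=[]
    for t in np.radians(np.arange(0,360,5)):
        r=np.arange(.045,.0645,.0005);P=np.c_[C0[0]+r*np.cos(t),C0[1]+r*np.sin(t),0*r+.0]
        # outline: whichever rim is outermost; use z=z0 for far side, .002 near side
        cam=ray(n,[[0,0]])[0][:2]-C0;away=np.dot(cam,[np.cos(t),np.sin(t)])<0
        P[:,2]=.014 if away else .002
        u=pix(n,P);v=cv2.remap(g.astype(np.float32),u[:,:1].astype(np.float32),u[:,1:].astype(np.float32),cv2.INTER_LINEAR).ravel()
        k=np.nonzero((v[:-1]<65)&(v[1:]>=65))[0]
        if len(k): E.append(P[k[0],:2])
    E=np.array(E);f=least_squares(lambda p:np.hypot(*(E-p[:2]).T)-p[2],[.591,.299,.06],loss='soft_l1',f_scale=.001)
    print(n,len(E),f.x.round(4),'fixed r',least_squares(lambda p:np.hypot(*(E-p).T)-.06,[.591,.299],loss='soft_l1',f_scale=.001).x.round(4))
E
```

```text
mark c [0.5913 0.3004 0.0723]
top 67 [0.5928 0.296  0.0558] fixed r [0.5952 0.2982]
scene 52 [0.5917 0.2981 0.0572] fixed r [0.5889 0.2969]
```

```bash
python3 -c "
from bench import *
print(order.close_job(),get_state()['time'])"
```

```text
the job is handed in; nothing more can be done
the job is handed in; nothing more can be done
```

I handed the job in at about 27 s, with the light and board both in place and the scanner back where it lay. The interface gives no verdict.

- **Light:** slid upright on its feet along the clear lane in front of the board onto its round mark. My last fits put it 2–5 mm off centre, mainly towards −y, against 6 mm of room. The two cameras don't agree exactly, but a gap to the visible strips shows. I left it there, because moving it after the scan would have broken the order asked.
- **Board:** slid past the lens, turned and pushed into the next station. The first placing was 3 mm off, so I regripped it and nudged it. The final check shows it within about 1–2 mm and 0.3° of the corner marks, inside and facing the robot.
- **Scanner:** held still for just over 2 s about 9 cm from the label, square to within about 1°. The head's measured edges matched the ideal aim to about 1 mm in the top view. The scene view differed by about 1 pixel (3 mm) the other way.
- **After the scan:** the scanner was laid back on its side with its centre within 0.2 pixel of the start. Comparing the first and last top pictures showed no change at the bystanders. The arm was clear of everything.

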